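# Load stepped spacers into the drill jig the right way round

### The arm

A 6-joint arm with a two-finger parallel gripper is mounted at the origin on the work surface. World frame = base frame: x ahead of the robot, y to its left, z up, the work surface at z = 0. Lengths are in mm, angles in degrees, forces in N, time in s.
With the tool pointing down it reaches from about 350 to 850 mm from the base axis. Payload 8.1 kg.
Tool frame: the origin (TCP) lies midway between the tips of the shut fingers; the grasp point (between the pads) lies 19 mm behind it (hold_point_z is the distance from the TCP to the grasp point, in mm); z points along the fingers, y is the direction in which the jaws open and shut (so a half turn about z gives the same grasp; the last joint's range is limited). The gripper opens to 85 mm and grips with 20 to 120 N. Pads are 22 mm wide; open, the fingers measure 114 mm over their backs; the gripper's body (76 mm by 85 mm) begins 54 mm behind the grasp point. The pads swing forward as they close: fully open they stand 13 mm farther back than shut.
Start: joints at [71.998, 7.471, 85.268, -0, 87.261, -4.893], TCP at [136.063, 584.373, 231.292] pointing down, gripper open.
Joint ranges: [-169.43, 169.43], [-51.17, 129.36], [1.28, 143.12], [-76.62, 256.62], [0, 156.53], [-152.29, 152.29]. Speed limits (degrees/s): [136.94, 136.94, 159.86, 180, 180, 180].

### API

Orientations are given as [roll, pitch, yaw] about the fixed x, y, z axes, in that order (R = Rz(yaw) Ry(pitch) Rx(roll)).
In Python, from bench import sense, snapshot, camera_params, hand_in, hold_point_z gives the robot as it stands.
- The arm moves only by the tool servo_tool, never from a script. Its argument "motion" is a list of rows, each a list of 7 numbers: the finger opening in mm, from 0 to 85.4, then the shift along the tool's x, y, z in mm, then the turn, a rotation vector about the tool's x, y, z in rad. A call has 1 to 10 rows; each row shifts and turns the pose as measured when the row begins, along the tool's axes as they then stand; what a row does not reach is not made up. A row lasts 1/10 s, in which the tool goes at most 50 mm and 8.59 degrees, less where a joint would pass 70% of its speed; a pose out of reach is approached as far as the arm can. A call with a gripper value outside its range is refused whole. The fingers move at their own pace and stop on an object; "force" is the grip in N (left out, the last holds). Time passes only in rows, so rows that do not move let the fingers close. It gives the time, the measured TCP pose, the force and the opening at its end, in the units of the state.
- sense(): the state, without advancing time (a new reading comes with each control period).
- snapshot(name): name is "side" or "top"; returns the picture (384x512x3 uint8, blue, green, red); there is no depth.
- camera_params(name): a dict with "fx", "fy", "cx", "cy" (pixels), "R" (3x3) and "t" (3): a world point X has camera coordinates R X + t. Camera axes: x right, y down, z forward; pixel columns grow to the right and rows downward; lengths in mm; the calibration is good to about 2 mm. A picture is of the moment at which its call begins. camera_params takes no time and is no camera call.
- hand_in(): hands the job in, once; it reports no verdict.
The state is a dict: "time": time; "joint_pos": joint angles; "qd": joint speeds; "joint_efforts": joint torques, N m; "tool_pos": TCP position; "tcp_rot": TCP orientation; "ft_force": force on the tool from outside, world axes, zero at the start; "wrist_torque": the same for the moment, N m; "finger_gap": finger opening in mm.
Only numpy, scipy, OpenCV 4.12 (cv2) and the standard library are available. Lean on these libraries where they do the work, as an engineer would, in place of code of your own. Each camera call takes 0.05 s, during which the arm holds its last target. There are 200 camera calls.

### The job

Load the drill jig beside the drill press: first pull the red lock lever right back towards you, then swing the hold-down frame well open, and lay every white plastic spacer on the bench into a pocket of its own. Each spacer has a step hidden under one end, so feel which end it is and turn the spacer end for end if needed, so that the step sits over the brass ledge and the spacer lies flat and fully home; any pockets will do. When all are home, swing the frame fully shut and then push the lock lever all the way over again, leaving the oil bottle, brush and screw jar where they are.

Things in the scene. Friction and masses are not known exactly. Their poses are not given: they have to be found in the camera images.
- jig: Dark iron drill jig fixed to the bench, base 132 (x) by 394 mm (y), 12 mm thick. Origin on the bench; x points from the handle side to the hinge side, y along the row of pockets, z up. The four pockets are 72 mm apart in y (at -108, -36, 36, 108 mm); walls up to 22 mm above the bench. Hinge posts 62 mm high at x = 77, y = +-172 mm.
- pocket0 (a point): Centre of the floor of pocket 0, 12 mm above the bench; x points along the pocket to the hinge. 106 mm long, 47 mm wide, walls 10 mm high. The last 24 mm of floor at the hinge (+x) end is a brass ledge 8 mm high that fits under a spacer's step. Right way round a spacer lies flat, origin 19 mm above this point; wrong way round it rests tilted about 0.2 rad, ledge end high.
- pocket1 (a point): Centre of the floor of pocket 1, alike in every way to pocket 0, 72 mm further along jig y than pocket 0.
- pocket2 (a point): Centre of the floor of pocket 2, alike in every way to pocket 0, 72 mm further along jig y than pocket 1.
- pocket3 (a point): Centre of the floor of pocket 3, alike in every way to pocket 0, 72 mm further along jig y than pocket 2.
- frame (a joint): Angle (rad) of the grey hold-down frame: 0 shut, level over the pockets, 2 to 3 mm above seated spacers; grows as its handle swings up and over to the hinge side; stop at 1.9. 1.4 or more is well open (1.7 leaves more room over the pockets). Hinge friction holds it where it is left; moving it takes 1 to 5 N at the handle. It cannot shut over a tilted spacer.
- frame_handle (a point): Middle of the frame's red handle bar: a round bar 14 mm thick and 150 mm long, parallel to jig y, 165 mm from the hinge axis (frame shut: jig x = -88 mm, 57 mm above the bench). Free on both sides for fingers at least 35 mm, best pinched from above across the bar; the bar may turn between the fingers as the frame swings.
- frame_hinge (a point): Middle of the frame's hinge axis, which runs along jig y, 57 mm above the bench.
- lock (a joint): Angle (rad) of the red lock lever at the jig's -y end: 0 = unlocked, leaning to jig -x; 1.0 = locked, leaning to jig +x. It swings about an axis along jig y and stays where it is left; a push of a few N at its tip moves it.
- lock_tip (a point): Tip of the red lock lever, 80 mm from its pivot; leans 0.5 rad to either side of upright at the two ends.
- spacer1: White plastic spacer, a 96 x 42 x 38 mm bar, 0.16 to 0.25 kg, lying flat on the bench, or absent. Origin at its middle, 19 mm above what it lies on; x along its length, y across its 42 mm width, z up. Under ONE end the bottom is cut away: a step 10 mm deep, 36 mm long, full width. Whether that is its +x or -x end differs between spacers and is not told: it must be felt (see spacer2).
- spacer2: Second spacer: same size, axes and hidden step as spacer1 (its step may be at the other end), or absent. To feel any spacer on the bench, press down close to an end (within 10 mm; farther in it may not rock): the solid end gives under 0.3 mm; the stepped end, with nothing under it, rocks down about 1 mm or more under 10 to 15 N (friction at the fingertip holds it back) and falls back when released.
- spacer3: Third spacer: same size, axes and hidden step as spacer1 (its step may be at the other end), or absent.
- spacer4: Fourth spacer: same size, axes and hidden step as spacer1 (its step may be at the other end), or absent.
- oil: Bystander: blue oil bottle, 60 mm diameter, 150 mm high. Origin under its middle.
- brush: Bystander: bench brush lying flat. Origin under its middle.
- screws: Bystander: clear screw jar with blue cap, 84 mm diameter, 75 mm high. Origin under its middle.
Things that resemble listed ones, but are neither listed nor needed, are in the scene too. What is shaped like the spacer2 but pink is not meant.

How it is judged:
By the outcome, as a careful person would: the job done as asked, in the order asked, and still so for the second after the job is handed in, with the robot touching nothing.
Of spacer1, spacer2, spacer3, spacer4 only 2 to 4 are there at a start; the rules pass over those that are not, and their reading is None.
At some moment in a run one of spacer1, spacer2, spacer3, spacer4 may be knocked a few centimetres aside while the robot is not near it.
It also fails if it takes over 210 s, if anything falls off the work surface, if the arm or the gripper's body presses on something with over 40 N, if the wrist force passes 120 N, or if a joint passes its speed limit or range.

## Working session

There is one attempt and no reset: what is moved stays moved. The work goes in short steps, Python scripts to look and compute and a tool call to move; the robot and the scene stay as the last step left them, time stands still between calls to the robot, and variables do not carry over. Pictures are saved under pics/ and viewed, about 12 in all and at most 16, crops included, and the job is handed in when it is done.

Besides the shell and the picture viewer there is one more tool, called after "Call:" in YAML: its name, and indented under it one key for each argument. servo_tool: Moves the arm, as the interface text tells. Its arguments: {"type":"object","properties":{"motion":{"type":"array"},"force":{"type":"number"}},"required":["motion"]}

```bash
mkdir -p pics; ls; python3 - <<'E'
from bench import *
import cv2
for n in("side","top"):
    cv2.imwrite(f"pics/{n}0.png",snapshot(n)); print(camera_params(n))
print(sense(),hold_point_z)
E
```

```text
pics
{'fx': 490.81529131476555, 'fy': 490.81529131476555, 'cx': 260.90089845756637, 'cy': 183.16953050513717, 'R': array([[ 0.87200102, -0.48948553, -0.00425957],
       [-0.38318895, -0.67717097, -0.6281765 ],
       [ 0.30459884,  0.54940277, -0.77805922]]), 't': array([-446.14350828,  307.17794004, 1510.74288378])}
{'fx': 476.5588211093981, 'fy': 476.5588211093981, 'cx': 252.11698272015505, 'cy': 188.60598428522002, 'R': array([[ 0.02218284, -0.99970472,  0.00991908],
       [-0.98458125, -0.02356707, -0.17333307],
       [ 0.17351565, -0.00592113, -0.98481331]]), 't': array([  47.39131429,  569.79084516, 1659.21705368])}
{'time': 0.1, 'joint_pos': array([ 7.19972698e+01,  7.51171904e+00,  8.53245922e+01,  2.49672098e-03,
        8.72616561e+01, -4.89416114e+00]), 'qd': array([ 0.05107673, -0.10085072, -0.06255394, -0.02823403, -0.07048062,
       -0.07709101]), 'joint_efforts': array([ 1.00881181e-03, -5.70950639e+01, -5.01941907e+01, -1.20790414e-04,
        8.12411163e-03, -2.26112735e-05]), 'tool_pos': array([135.89517329, 583.88829532, 230.32467542]), 'tcp_rot': array([-1.79902603e+02, -1.08426880e-02,  1.66891300e+02]), 'ft_force': array([-0.68327939, -0.26454202, -0.39776637]), 'wrist_torque': array([-0.0057229 ,  0.04070684,  0.01538388]), 'finger_gap': 85.45104069261654} 18.700000000000003
```

View pics/top0.png

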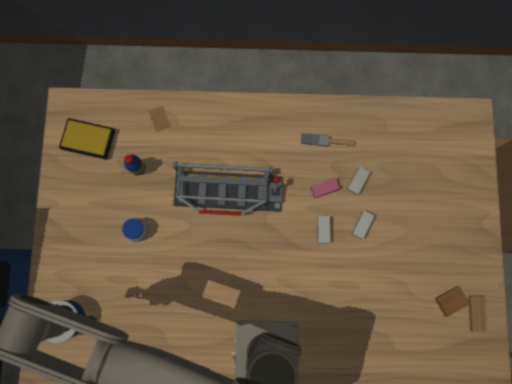

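View pics/side0.png

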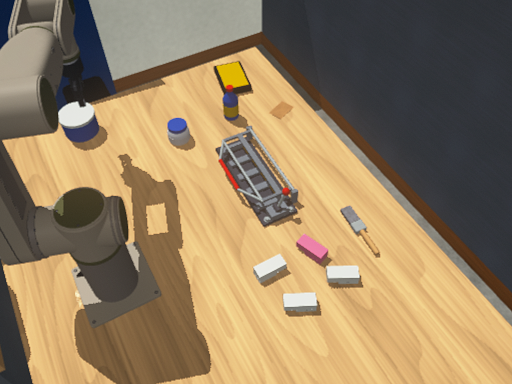

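Top view: jig around (228,190), with its red handle at (220,212) and lock tip near (277,180). There are three white spacers at (324,229), (363,224) and (360,180), and a pink decoy at (325,187). The side view agrees. Next I measure.

```bash
cat > h.py <<'E'
import numpy as np, cv2, glob
from bench import *
P={n:camera_params(n) for n in("side","top")}
def ray(n,uv,z):
    p=P[n]; d=p["R"].T@np.array([(uv[0]-p["cx"])/p["fx"],(uv[1]-p["cy"])/p["fy"],1.])
    c=-p["R"].T@p["t"]; return c+d*(z-c[2])/d[2]
def proj(n,X):
    p=P[n]; c=p["R"]@np.array(X,float)+p["t"]; return np.array([p["fx"]*c[0]/c[2]+p["cx"],p["fy"]*c[1]/c[2]+p["cy"]])
def tri(a,b):
    A=[];B=[]
    for n,(u,v) in(("side",a),("top",b)):
        p=P[n];R=p["R"];t=p["t"]
        for w,k,f,c in((u,0,"fx","cx"),(v,1,"fy","cy")):
            q=(w-p[c])/p[f]; A.append(R[k]-q*R[2]);B.append(q*t[2]-t[k])
    return np.linalg.lstsq(np.array(A),np.array(B),rcond=None)[0]
def blobs(im,lo,hi,amin=25):
    m=cv2.inRange(cv2.cvtColor(im,cv2.COLOR_BGR2HSV),lo,hi)
    return [c for c in cv2.findContours(m,cv2.RETR_EXTERNAL,cv2.CHAIN_APPROX_NONE)[0] if cv2.contourArea(c)>=amin]
def spacers(im,n="top",z=38):
    out=[]
    for c in blobs(im,(0,0,120),(179,60,255),60):
        w=np.array([ray(n,q[0],z)[:2] for q in c],np.float32)
        (x,y),(a,b),_=r=cv2.minAreaRect(w); bx=cv2.boxPoints(r)
        e=max((bx[1]-bx[0],bx[2]-bx[1]),key=np.linalg.norm); yaw=np.degrees(np.arctan2(e[1],e[0]))%180
        if 70<max(a,b)<150 and 28<min(a,b)<75: out.append((round(x),round(y),round(yaw,1),round(max(a,b)),round(min(a,b))))
    return out
E
python3 - <<'E'
from h import *
t=cv2.imread("pics/top0.png");s=cv2.imread("pics/side0.png")
print("sp",spacers(t)); print("side",spacers(s,"side"))
for n,im in(("top",t),("side",s)):
  for lo,hi in(((0,140,80),(8,255,255)),((172,140,80),(179,255,255))):
    for c in blobs(im,lo,hi,5):
        r=cv2.minAreaRect(c); bx=cv2.boxPoints(r)
        print(n,cv2.contourArea(c),np.round(r[0]),np.round(r[1]),[np.round(ray(n,q,57)[:2]) for q in bx])
a=cv2.resize(t[150:225,165:300],None,fx=5.5,fy=5.5,interpolation=2)
b=cv2.resize(s[120:230,210:310],None,fx=4,fy=4,interpolation=2)
cv2.imwrite("pics/c0.png",a);
cv2.imwrite("pics/c1.png",b)
E
```

```text
sp [(431, -195, np.float32(179.9), 94, 43), (451, -339, np.float32(154.2), 93, 41), (614, -326, np.float32(152.2), 95, 42)]
side [(448, -344, np.float32(153.7), 98, 59), (609, -331, np.float32(150.6), 99, 61), (428, -205, np.float32(0.2), 103, 58), (757, -179, np.float32(86.2), 99, 41)]
top 109.5 [220. 212.] [41.  4.] [array([475., 246.]), array([488., 246.]), array([484., 101.]), array([471., 101.])]
top 23.5 [276. 180.] [5. 6.] [array([611., -13.]), array([612., -35.]), array([594., -35.]), array([593., -14.])]
top 31.5 [128. 158.] [6. 7.] [array([679., 525.]), array([680., 500.]), array([658., 498.]), array([657., 523.])]
side 35.5 [285. 191.] [7. 6.] [array([601.,  24.]), array([625.,  33.]), array([628.,   6.]), array([605.,  -3.])]
side 112.0 [228. 174.] [34.  4.] [array([475., 251.]), array([492., 254.]), array([487., 106.]), array([471., 103.])]
side 32.5 [229.  88.] [6. 6.] [array([688., 605.]), array([709., 593.]), array([692., 560.]), array([671., 572.])]
```

View pics/c0.png

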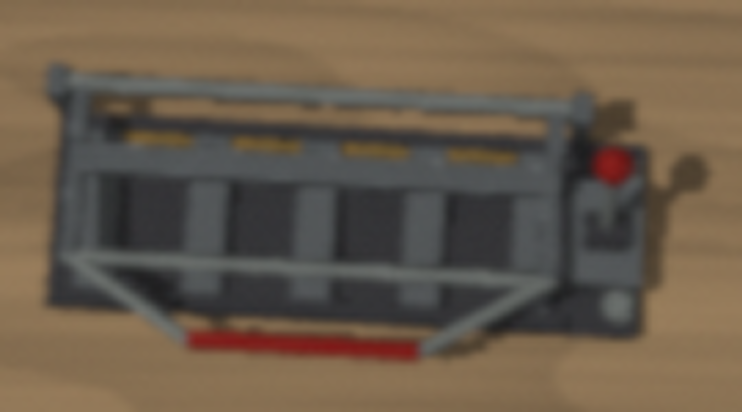

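View pics/c1.png

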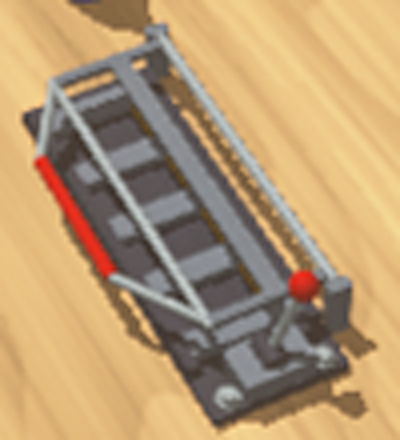

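The crops show the jig with its frame shut, its handle at low x, and the lock lever upright-right (leaning to the hinge side). I fit the jig pose from several points.

```bash
python3 - <<'E'
from h import *
T=lambda x,y:(x/5.5+165-.4,y/5.5+150-.4)
S=lambda x,y:(x/4+210-.4,y/4+120-.4)
print("lock",tri((285,191),(276.3,179.8)),"handle",tri((228,174),(220,212)))
L=[(T(50,305),12,-66,197),(T(640,335),12,-66,-197),(T(58,68),62,77,172),(T(582,98),62,77,-172)]
w=np.array([ray("top",q,z)[:2] for q,z,_,_ in L]+[tri((228,174),(220,212))[:2]]); b=np.array([(x,y) for _,_,x,y in L]+[(-88,0)],float)
print(w)
wm,bm=w.mean(0),b.mean(0);B=b-bm;W=w-wm
th=np.arctan2((B[:,0]*W[:,1]-B[:,1]*W[:,0]).sum(),(B*W).sum())
R=np.array([[np.cos(th),-np.sin(th)],[np.sin(th),np.cos(th)]])
o=wm-R@bm;print("yaw",np.degrees(th),"o",o,"res",w-(b@R.T+o))
for n,p in dict(p0=(0,-108),p1=(0,-36),p2=(0,36),p3=(0,108),hinge=(77,0),h=(-88,0),lock=(0,-180)).items(): print(n,np.round(R@np.array(p)+o))
E
```

```text
lock [589.92031288 -22.01746561 112.69234554] handle [478.86123143 172.20846864  62.29716144]
[[507.59691828 344.13931953]
 [496.77440697 -46.43679356]
 [656.78970255 338.8855665 ]
 [645.10163284  -3.35768799]
 [478.86123143 172.20846864]]
yaw -0.863484133873524 o [570.22327942 160.88884969] res [[  0.39733997 -14.72178351]
 [ -4.48756348 -11.34263923]
 [  6.98311508   7.17664456]
 [  0.4791497    8.89432545]
 [ -3.37204127   9.99345273]]
p0 [569.  53.]
p1 [570. 125.]
p2 [571. 197.]
p3 [572. 269.]
hinge [647. 160.]
h [482. 162.]
lock [568. -19.]
```

```bash
python3 - <<'E'
from h import *
T=lambda x,y:(x/5.5+165-.4,y/5.5+150-.4)
L=[(T(50,305),12,-66,179),(T(640,335),12,-66,-215),(T(58,75),62,77,172),(T(582,105),62,77,-172)]
L+=[(T(x,yy),20,47,y) for x,yy,y in((160,140,108),(267,145,36),(376,150,-36),(482,155,-108))]
w=np.array([ray("top",q,z)[:2] for q,z,_,_ in L]+[tri((228,174),(220,212))[:2]]); b=np.array([(x,y) for _,_,x,y in L]+[(-88,0)],float)
wm,bm=w.mean(0),b.mean(0);B=b-bm;W=w-wm
th=np.arctan2((B[:,0]*W[:,1]-B[:,1]*W[:,0]).sum(),(B*W).sum())
R=np.array([[np.cos(th),-np.sin(th)],[np.sin(th),np.cos(th)]])
o=wm-R@bm;print("yaw",np.degrees(th),"o",o,"res",np.round(w-(b@R.T+o),1))
for n,p in dict(p0=(0,-108),p1=(0,-36),p2=(0,36),p3=(0,108),hinge=(77,0),h=(-88,0)).items(): print(n,np.round(R@np.array(p)+o))
print(R.T@(np.array([590,-22])-o))
E
```

```text
yaw -1.4661332642278377 o [568.97643127 168.43676116] res [[ 0.  -4.9]
 [-0.7 -1.6]
 [ 1.8  0.2]
 [-1.1  2. ]
 [ 0.3  0.2]
 [ 0.5  0.9]
 [ 0.7  0.2]
 [ 0.8  1.5]
 [-2.1  1.5]]
p0 [566.  60.]
p1 [568. 132.]
p2 [570. 204.]
p3 [572. 276.]
hinge [646. 166.]
h [481. 171.]
[  25.88921255 -189.83650628]
```

Call:
servo_tool:
  motion:
    - [0,0,0,0,0,0,0.145]
    - [0,0,0,0,0,0,0.145]
    - [0,0,0,0,0,0,0.145]
    - [0,0,0,0,0,0,0.145]
    - [0,0,0,0,0,0,0.145]
    - [0,0,0,0,0,0,0.145]
    - [0,0,0,0,0,0,0.145]
    - [0,0,0,0,0,0,0.145]
    - [0,0,0,0,0,0,0.145]
    - [0,0,0,0,0,0,0.08]

```text
time: 1.1
tool_pos: [134.8, 580.5, 223.7]
tcp_rot: [-179.8, 0.7, 84.8]
ft_force: [-0.5, 0.1, -1.2]
finger_gap: -0.1
```

Call:
servo_tool:
  motion:
    - [0,-35,34,-1,0,0,0]
    - [0,-35,34,-1,0,0,0]
    - [0,-35,34,-1,0,0,0]
    - [0,-35,34,-1,0,0,0]
    - [0,-35,34,-1,0,0,0]
    - [0,-35,34,-1,0,0,0]
    - [0,-35,34,-1,0,0,0]
    - [0,-35,34,-1,0,0,0]
    - [0,-35,34,-1,0,0,0]
    - [0,-35,34,-1,0,0,0]

```text
time: 2.1
tool_pos: [443.1, 191.9, 231.8]
tcp_rot: [-179.6, 1.1, 85.2]
ft_force: [1.0, 1.3, -0.3]
finger_gap: -0.1
```

Call:
servo_tool:
  motion:
    - [0,-33,34,0,0,0,0]
    - [0,-33,34,0,0,0,0]
    - [0,-33,34,0,0,0,0.03]
    - [0,-33,34,0,0,0,0]
    - [0,-33,34,0,0,0,0]
    - [0,-33,34,0,0,0,0]
    - [0,0,0,45,0,0,0]
    - [0,0,0,45,0,0,0]
    - [0,0,0,40,0,0,0]
    - [0,0,0,0,0,0,0]

```text
time: 3.1
tool_pos: [634.3, -47.4, 98.0]
tcp_rot: [-179.7, 1.1, 82.9]
ft_force: [-0.5, 0.5, -0.8]
finger_gap: 0.3
```

```bash
python3 - <<'E'
from h import *
print(sense()["tool_pos"],sense()["tcp_rot"])
s=snapshot("side"); t=snapshot("top"); print(spacers(t)); 
cv2.imwrite("pics/a.png",np.hstack([cv2.resize(s[130:230,230:340],None,fx=3.5,fy=3.5),cv2.resize(t[130:230,200:310],None,fx=3.5,fy=3.5)]))
E
```

```text
[634.29353221 -47.44794175  98.02559931] [-179.67756693    1.14539714   82.87293787]
[(429, -188, np.float32(179.8), 97, 29)]
```

View pics/a.png

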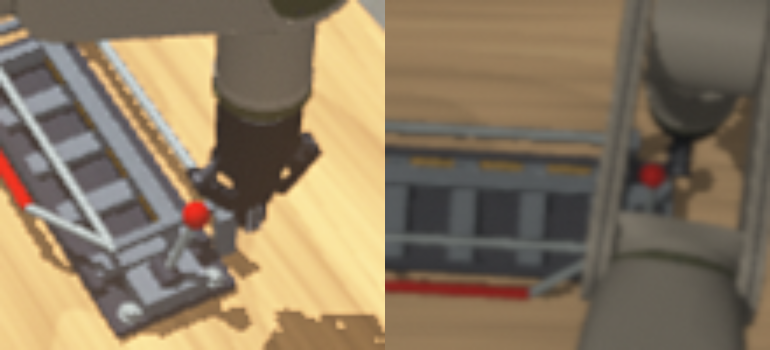

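The view matches the measurements: the ball is at (590,-22) and the closed fingers are beside it on the hinge side, 25 mm off in y.

Call:
servo_tool:
  motion:
    - [0,25,0,0,0,0,0.0]
    - [0,2,-10,0,0,0,0]
    - [0,1,-10,0,0,0,0]
    - [0,1,-10,0,0,0,0]
    - [0,1,-10,0,0,0,0]
    - [0,1,-10,0,0,0,0]
    - [0,1,-10,0,0,0,0]
    - [0,1,-10,0,0,0,0]
    - [0,1,-10,0,0,0,0]
    - [0,0,0,0,0,0,0]

```text
time: 4.2
tool_pos: [569.9, -6.0, 126.2]
tcp_rot: [177.7, 1.3, 82.8]
ft_force: [0.1, -0.3, -0.2]
finger_gap: 0.1
```

Call:
servo_tool:
  motion:
    - [0,1,-7,0,0,0,0]
    - [0,1,-7,0,0,0,0]
    - [0,0,0,0,0,0,0]

```text
time: 4.5
tool_pos: [555.1, -2.6, 126.2]
tcp_rot: [177.6, 1.3, 82.8]
ft_force: [-0.6, -0.1, -1.0]
finger_gap: -0.3
```

```bash
cat > v.py <<'E'
from h import *; import sys
# v.py name sx sy tx ty : crops 110x100 from both
n,sx,sy,tx,ty=sys.argv[1],*map(int,sys.argv[2:6])
s=snapshot("side"); t=snapshot("top"); st=sense()
print(st["time"],st["tool_pos"].round(1),st["tcp_rot"].round(1),st["ft_force"].round(1),st["finger_gap"].round(1))
for k,im in(("top",t),("side",s)):
    print(k,[tuple(np.round(cv2.minAreaRect(c)[0],1)) for lo,hi in(((0,140,80),(8,255,255)),((172,140,80),(179,255,255))) for c in blobs(im,lo,hi,5)])
print(spacers(t),spacers(s,"side"))
cv2.imwrite(f"pics/{n}.png",np.hstack([cv2.resize(s[sy:sy+100,sx:sx+110],None,fx=3.5,fy=3.5),cv2.resize(t[ty:ty+100,tx:tx+110],None,fx=3.5,fy=3.5)]))
E
python3 v.py b 230 130 200 130
```

```text
Traceback (most recent call last):
  File "v.py", line 5, in <module>
    print(st["time"],st["tool_pos"].round(1),st["tcp_rot"].round(1),st["ft_force"].round(1),st["finger_gap"].round(1))
                                                                                            ^^^^^^^^^^^^^^^^^^^^^^
AttributeError: 'float' object has no attribute 'round'
```

```bash
sed -i 's/st\["finger_gap"\].round(1)/st["finger_gap"]/' v.py
python3 v.py b 230 130 200 130
```

```text
4.7 [556.1  -2.8 126.3] [177.6   1.3  82.8] [-0.4 -0.6 -0.1] 0.018090468127282877
top [(np.float64(219.5), np.float64(212.3)), (np.float64(127.5), np.float64(158.0))]
side [(np.float64(278.5), np.float64(193.0)), (np.float64(228.4), np.float64(173.8))]
[(450, -339, np.float32(154.0), 94, 40), (617, -343, np.float32(179.1), 86, 40)] [(448, -344, np.float32(154.2), 99, 59), (609, -332, np.float32(150.6), 99, 61), (427, -205, np.float32(179.5), 103, 58), (-48, 178, np.float32(1.7), 100, 73), (758, -180, np.float32(84.4), 102, 41), (403, 431, np.float32(162.8), 75, 49)]
```

View pics/b.png

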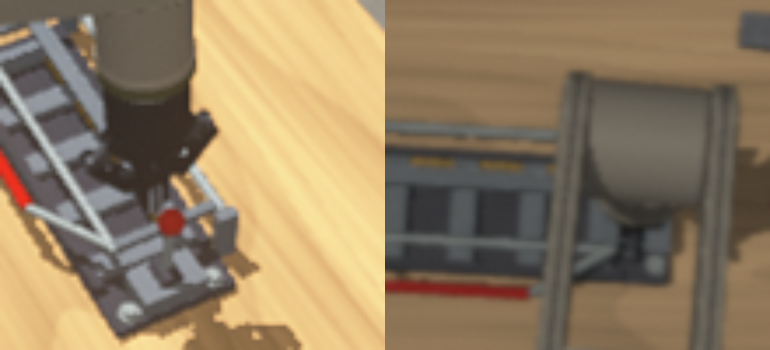

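The lever is about half over: its ball is near upright, and the finger slid off past it on the +y side. I will go back behind it and push lower on the stem, centred.

Call:
servo_tool:
  motion:
    - [0,0,0,-30,0.042,0.023,0]
    - [0,4,33,0,0,0,-0.03]
    - [0,0,36,0,0,0,-0.03]
    - [0,-24,4,0,0,0,0]
    - [0,0,0,38,0,0,0]
    - [0,0,0,37,0,0,0]
    - [0,0,0,0,0,0,0]

```text
time: 5.4
tool_pos: [631.5, -31.2, 79.2]
tcp_rot: [-180.0, -0.1, 86.4]
ft_force: [-0.8, -0.5, -1.5]
finger_gap: 0.1
```

```bash
python3 - <<'E'
from h import *
print(ray("side",(278.5,193),122), sense()["tool_pos"],sense()["tcp_rot"],sense()["ft_force"])
for a in (115,120,122):print(proj("side",(565,-20,a)),proj("side",(550,-20,a)))
E
```

```text
[563.06419668 -24.72037704 122.        ] [631.50953888 -31.15458394  79.23962733] [-1.79984399e+02 -1.07566431e-01  8.64148138e+01] [-0.77315366 -0.46826176 -1.46138277]
[278.22017723 193.08874659] [274.20147374 194.90547383]
[278.2562395  192.13656558] [274.22770756 193.95501915]
[278.27071423 191.75437771] [274.23823744 193.57352038]
```

Call:
servo_tool:
  motion:
    - [0,7,-10,0,0,0,0]
    - [0,-1,-10,0,0,0,0]
    - [0,-1,-10,0,0,0,0]
    - [0,-1,-10,0,0,0,0]
    - [0,-1,-8,0,0,0,0]
    - [0,-1,-8,0,0,0,0]
    - [0,0,-8,0,0,0,0]

```text
time: 6.1
tool_pos: [568.3, -26.0, 86.4]
tcp_rot: [179.6, -0.1, 86.4]
ft_force: [1.1, -0.7, -0.0]
finger_gap: 0.1
```

Call:
servo_tool:
  motion:
    - [0,0,-6,0,0,0,0]
    - [0,0,-6,0,0,0,0]

```text
time: 6.3
tool_pos: [555.3, -25.4, 86.8]
tcp_rot: [179.5, -0.1, 86.4]
ft_force: [-0.0, -0.4, -0.3]
finger_gap: 0.0
```

Call:
servo_tool:
  motion:
    - [0,0,-6,0,0,0,0]

```text
time: 6.4
tool_pos: [549.3, -25.1, 86.9]
tcp_rot: [179.5, -0.1, 86.4]
ft_force: [21.0, -1.4, -8.5]
finger_gap: -0.3
```

Call:
servo_tool:
  motion:
    - [0,0,-4,0,0,0,0]

```text
time: 6.5
tool_pos: [549.0, -25.1, 87.5]
tcp_rot: [178.9, -0.1, 86.4]
ft_force: [35.8, -0.6, -25.8]
finger_gap: -0.1
```

```bash
python3 v.py b2 230 130 200 130
```

```text
6.6 [549.4 -25.1  88. ] [ 1.788e+02 -1.000e-01  8.640e+01] [ 22.   -0.5 -15.1] -0.3474500272235832
top [(np.float64(220.0), np.float64(212.3)), (np.float64(127.5), np.float64(158.0))]
side [(np.float64(267.5), np.float64(200.0)), (np.float64(228.4), np.float64(173.8)), (np.float64(229.0), np.float64(87.0))]
[(449, -353, np.float32(174.4), 98, 37)] [(448, -345, np.float32(154.5), 99, 58), (609, -332, np.float32(150.6), 99, 61), (427, -205, np.float32(179.5), 103, 58), (-34, 183, np.float32(179.1), 139, 64), (758, -181, np.float32(84.4), 102, 41)]
```

View pics/b2.png

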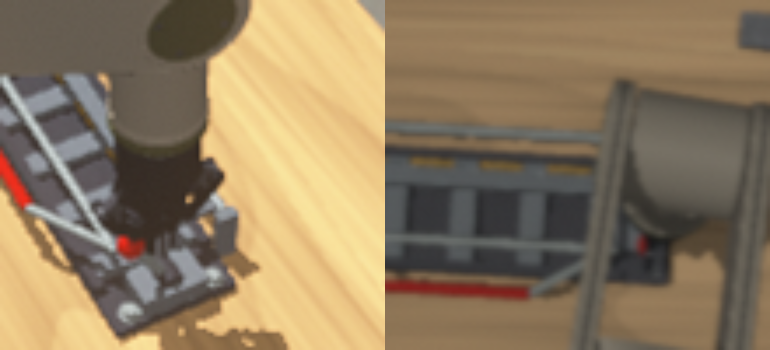

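Side ball at (267.5,200) with a firm stop force, so the lever is fully back. Next is the handle.

Call:
servo_tool:
  motion:
    - [36,0,12,0,0.02,0,0]
    - [36,0,3,-45,0,0,-0.037]
    - [36,0,0,-45,0,0,0]
    - [36,39,-17,0,0,0,0]
    - [36,39,-17,0,0,0,0]
    - [36,39,-17,0,0,0,0]
    - [36,39,-17,0,0,0,0]
    - [36,39,-17,0,0,0,0]
    - [36,0,0,0,0,0,0]

```text
time: 7.5
tool_pos: [479.7, 176.3, 180.0]
tcp_rot: [-179.7, -0.2, 88.4]
ft_force: [-0.2, -1.1, 0.4]
finger_gap: 35.8
```

```bash
python3 - <<'E'
from h import *
s=snapshot("side");print(sense()["tool_pos"],sense()["tcp_rot"],sense()["finger_gap"])
c=[cv2.minAreaRect(c)[0] for lo,hi in(((0,140,80),(8,255,255)),((172,140,80),(179,255,255))) for c in blobs(s,lo,hi,5)];print(c)
b=min(c,key=lambda q:abs(q[0]-268)+abs(q[1]-200));print(ray("side",b,112))
E
```

```text
[480.62654872 174.41041601 180.02324182] [-1.79764517e+02 -9.12374647e-02  8.83292592e+01] 36.18476238358409
[(267.0, 199.5), (228.3905487060547, 173.7596435546875)]
[521.81230131 -22.69769636 112.        ]
```

Call:
servo_tool:
  motion:
    - [36,0,0,45,0,0,0]
    - [36,0,0,45,0,0,0]
    - [36,0,0,40,0,0,0]
    - [36,0,0,10,0,0,0]

```text
time: 7.95
tool_pos: [484.6, 172.5, 40.3]
tcp_rot: [179.7, -0.1, 88.4]
ft_force: [-1.5, -0.3, -1.0]
finger_gap: 36.1
```

```bash
python3 v.py d 190 120 180 150
```

```text
8.05 [486.4 173.1  43.3] [179.5  -0.2  88.3] [-0.2 -0.1  0.5] 35.60407991584198
top [(np.float64(127.5), np.float64(158.0))]
side [(np.float64(267.0), np.float64(199.5)), (np.float64(231.4), np.float64(179.0))]
[(431, -197, np.float32(179.9), 93, 39), (450, -338, np.float32(154.0), 94, 42), (614, -325, np.float32(151.3), 96, 43)] [(448, -344, np.float32(153.7), 98, 59), (609, -331, np.float32(150.6), 99, 61), (428, -204, np.float32(1.7), 106, 58), (88, 16, np.float32(91.1), 146, 36), (-43, 162, np.float32(40.1), 71, 44), (758, -181, np.float32(84.4), 102, 41), (396, 449, np.float32(134.5), 99, 67)]
```

View pics/d.png

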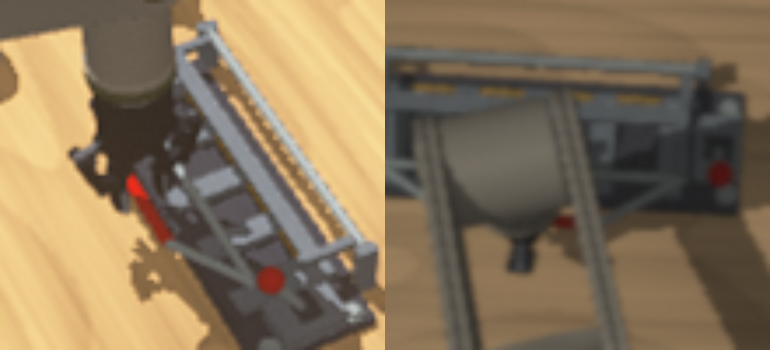

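Fingers straddle the bar. I close on it and start the lift.

Call:
servo_tool:
  motion:
    - [10,0,0,3,0,0,0]
    - [5,0,0,0,0,0,0]
    - [5,0,0,0,0,0,0]
    - [5,0,0,0,0,0,0]
    - [5,0,0,0,0,0,0]
  force: 40

```text
time: 8.55
tool_pos: [480.2, 173.3, 45.6]
tcp_rot: [-179.5, -0.2, 88.3]
ft_force: [-4.7, 0.8, -4.5]
finger_gap: 12.6
```

```bash
python3 - <<'E'
from h import *
s=sense();print(s["tool_pos"],s["tcp_rot"],s["ft_force"],s["finger_gap"]); print(tri((267,199.5),(275.4,199.7)))
p=s["tool_pos"];hx,hz,r=649,57,165
for a in np.arange(0,1.8,.17): print(round(a,2),np.round([hx-r*np.cos(a),hz+r*np.sin(a)]))
E
```

```text
[480.21075626 173.27167855  45.6272011 ] [-179.53688358   -0.20889567   88.26814764] [-4.71973641  0.81180578 -4.54542386] 12.625832838128986
[522.07071695 -20.5027124  108.90452491]
0.0 [484.  57.]
0.17 [486.  85.]
0.34 [493. 112.]
0.51 [505. 138.]
0.68 [521. 161.]
0.85 [540. 181.]
1.02 [563. 198.]
1.19 [588. 210.]
1.36 [614. 218.]
1.53 [642. 222.]
1.7 [670. 221.]
```

Call:
servo_tool:
  motion:
    - [5,0,0.6,-14,0,0,0]
    - [5,0,1.8,-14,0,0,0]
    - [5,0,3,-13.7,0,0,0]
    - [5,0,4.1,-13.4,0,0,0]
    - [5,0,5.2,-13,0,0,0]
    - [5,0,6.3,-12.5,0,0,0]
    - [5,0,7.4,-12,0,0,0]
    - [5,0,8.3,-11.3,0,0,0]
    - [5,0,9.3,-10.5,0,0,0]
    - [5,0,10.1,-9.7,0,0,0]

```text
time: 9.55
tool_pos: [549.8, 171.0, 183.3]
tcp_rot: [179.2, -0.5, 88.2]
ft_force: [11.9, 3.4, -22.1]
finger_gap: 12.1
```

Call:
servo_tool:
  motion:
    - [5,0,12,-5,0,0,0]
    - [5,0,12,-6,0,0,0]
    - [5,0,12.5,-5,0,0,0]
    - [5,0,13,-4,0,0,0]
    - [5,0,13.2,-3,0,0,0]
    - [5,0,13.4,-2,0,0,0]
    - [5,0,13.6,-1,0,0,0]

```text
time: 10.25
tool_pos: [640.6, 168.4, 216.5]
tcp_rot: [179.7, -0.5, 88.2]
ft_force: [-4.1, 1.3, -10.9]
finger_gap: 12.4
```

Call:
servo_tool:
  motion:
    - [5,0,13,1.5,0,0,0]
    - [5,0,13,2.5,0,0,0]
    - [5,0,7,2,0,0,0]
    - [5,0,0,0,0,0,0]

```text
time: 10.65
tool_pos: [676.3, 167.3, 215.1]
tcp_rot: [179.7, -0.5, 88.2]
ft_force: [0.3, 1.4, -6.5]
finger_gap: 12.1
```

Call:
servo_tool:
  motion:
    - [36,0,0,0,0,0,0]
    - [36,0,0,0,0,0,0]
    - [36,0,0,-35,0,0,0]
    - [36,0,0,-35,0,0,0]
    - [36,0,-20,-10,0,0,0]

```text
time: 11.15
tool_pos: [656.0, 165.6, 297.3]
tcp_rot: [179.6, -0.4, 88.1]
ft_force: [0.1, 0.1, 0.8]
finger_gap: 36.1
```

Frame is about 1.76 rad open. I write a small planner for free-space transfers.

```bash
cat > plan.py <<'E'
from h import *; import sys
from scipy.spatial.transform import Rotation as Ro
# plan.py gap x y z yaw : rows for a straight transfer with tool pointing down
g,x,y,z,yaw=map(float,sys.argv[1:6]); st=sense()
p=st["tool_pos"].copy(); q=Ro.from_euler("xyz",st["tcp_rot"],degrees=True); T=Ro.from_euler("xyz",[180,0,yaw],degrees=True)
print("from",p.round(1),st["tcp_rot"].round(1),"dyaw",(yaw-st["tcp_rot"][2]))
rv=(q.inv()*T).as_rotvec(); d=np.array([x,y,z])-p
n=int(max(np.ceil(np.linalg.norm(d)/46),np.ceil(np.linalg.norm(rv)/.14),1))
if abs(rv[2])>2.9: print("WARN half turn",rv)
rows=[]
for i in range(n):
    rows.append([g]+list(np.round(q.inv().apply(d/n),0 if np.linalg.norm(d)>60 else 1))+list(np.round(rv/n,3))); q=q*Ro.from_rotvec(rv/n)
for r in rows: print([float(v) for v in r],end=", ")
print(n)
E
python3 plan.py 0 474 -196 100 0
```

```text
from [656.  165.6 297.3] [179.6  -0.4  88.1] dyaw -88.14523555173574
[0.0, -34.0, -16.0, 18.0, 0.0, -0.001, 0.14], [0.0, -35.0, -11.0, 18.0, 0.0, -0.001, 0.14], [0.0, -36.0, -6.0, 18.0, 0.0, -0.001, 0.14], [0.0, -37.0, -1.0, 18.0, 0.0, -0.001, 0.14], [0.0, -37.0, 5.0, 18.0, 0.0, -0.001, 0.14], [0.0, -36.0, 10.0, 18.0, 0.0, -0.001, 0.14], [0.0, -34.0, 14.0, 18.0, 0.0, -0.001, 0.14], [0.0, -32.0, 19.0, 18.0, 0.0, -0.001, 0.14], [0.0, -29.0, 23.0, 18.0, 0.0, -0.001, 0.14], [0.0, -25.0, 27.0, 18.0, 0.0, -0.001, 0.14], [0.0, -21.0, 30.0, 18.0, 0.0, -0.001, 0.14], 11
```

Call:
servo_tool:
  motion:
    - [0,-34,-16,18,0,0,0.14]
    - [0,-35,-11,18,0,0,0.14]
    - [0,-36,-6,18,0,0,0.14]
    - [0,-37,-1,18,0,0,0.14]
    - [0,-37,5,18,0,0,0.14]
    - [0,-36,10,18,0,0,0.14]
    - [0,-34,14,18,0,0,0.14]
    - [0,-32,19,18,0,0,0.14]
    - [0,-29,23,18,0,0,0.14]
    - [0,-25,27,18,0,0,0.14]

```text
time: 12.15
tool_pos: [487.2, -167.6, 125.1]
tcp_rot: [179.8, -2.8, 5.3]
ft_force: [0.6, -0.8, -0.2]
finger_gap: -0.1
```

```bash
python3 plan.py 0 476 -196 60 0;python3 -c "
from h import *
t=snapshot('top');print(spacers(t))
print([tuple(np.round(cv2.minAreaRect(c)[0],1)) for lo,hi in(((0,140,80),(8,255,255)),((172,140,80),(179,255,255))) for c in blobs(t,lo,hi,5)])"
```

```text
from [ 487.2 -167.6  125.1] [179.8  -2.8   5.3] dyaw -5.33635513059383
[0.0, -8.0, 14.0, 32.0, 0.001, -0.025, 0.047], [0.0, -7.0, 14.0, 32.0, 0.001, -0.025, 0.047], 2
[(427, -195, np.float32(179.9), 92, 43), (622, -329, np.float32(153.5), 77, 44)]
[(np.float64(275.3), np.float64(199.3)), (np.float64(127.5), np.float64(158.0)), (np.float64(221.0), np.float64(146.8))]
```

Call:
servo_tool:
  motion:
    - [0,-8,14,32,0,-0.025,0.047]
    - [0,-7,14,32,0,-0.025,0.047]
    - [0,0,0,8,0,0,0]
    - [0,0,0,7,0,0,0]
    - [0,0,0,0,0,0,0]

```text
time: 12.7
tool_pos: [472.9, -204.6, 44.9]
tcp_rot: [179.6, -0.1, -1.0]
ft_force: [0.6, -0.2, 0.2]
finger_gap: -0.2
```

Call:
servo_tool:
  motion:
    - [0,0,0,2,0,0,0]

```text
time: 12.8
tool_pos: [474.2, -204.5, 44.4]
tcp_rot: [179.5, -0.2, -0.9]
ft_force: [0.2, 1.0, 0.0]
finger_gap: 0.1
```

Call:
servo_tool:
  motion:
    - [0,0,0,2,0,0,0]

```text
time: 12.9
tool_pos: [475.2, -204.3, 43.6]
tcp_rot: [179.5, -0.3, -0.9]
ft_force: [0.3, 0.5, -0.3]
finger_gap: -0.1
```

Call:
servo_tool:
  motion:
    - [0,0,0,1,0,0,0]

```text
time: 13.0
tool_pos: [476.0, -204.3, 43.5]
tcp_rot: [179.4, -0.4, -0.8]
ft_force: [0.2, -0.1, -0.0]
finger_gap: 0.2
```

Call:
servo_tool:
  motion:
    - [0,-2,-7,3,0,0,0]

```text
time: 13.1
tool_pos: [475.2, -197.7, 41.5]
tcp_rot: [179.3, -0.6, -0.8]
ft_force: [0.3, -0.1, 0.5]
finger_gap: 0.1
```

Call:
servo_tool:
  motion:
    - [0,-1,0,3,0,0,0]

```text
time: 13.2
tool_pos: [474.3, -196.9, 38.5]
tcp_rot: [179.4, -0.6, -0.8]
ft_force: [-0.4, 0.2, -0.2]
finger_gap: -0.0
```

Call:
servo_tool:
  motion:
    - [0,-1,0,2,0,0,0]

```text
time: 13.3
tool_pos: [474.9, -197.0, 37.5]
tcp_rot: [179.3, -0.8, -0.7]
ft_force: [5.3, 0.7, 9.3]
finger_gap: -0.2
```

Call:
servo_tool:
  motion:
    - [0,-1,0,2,0,0,0]

```text
time: 13.4
tool_pos: [475.8, -197.3, 36.9]
tcp_rot: [179.2, -1.0, -0.7]
ft_force: [4.1, 2.3, 6.7]
finger_gap: 0.0
```

Call:
servo_tool:
  motion:
    - [0,-1,0,2,0,0,0]

```text
time: 13.5
tool_pos: [476.8, -197.5, 36.2]
tcp_rot: [179.2, -1.2, -0.7]
ft_force: [3.7, 2.9, 5.7]
finger_gap: -0.0
```

Call:
servo_tool:
  motion:
    - [0,-1,0,2.5,0,0,0]

```text
time: 13.6
tool_pos: [477.9, -197.8, 35.3]
tcp_rot: [179.1, -1.5, -0.7]
ft_force: [3.8, 2.7, 6.4]
finger_gap: 0.3
```

Call:
servo_tool:
  motion:
    - [0,-1,0,2.5,0,0,0]

```text
time: 13.7
tool_pos: [479.1, -198.1, 34.3]
tcp_rot: [179.1, -1.8, -0.7]
ft_force: [3.5, 2.9, 6.2]
finger_gap: 0.0
```

Call:
servo_tool:
  motion:
    - [0,0,0,-15,0.016,-0.031,0]
    - [0,-45,0,-10,0,0,0]
    - [0,-43,0,0,0,0,0]
    - [0,-2,0,12,0,0,0]
    - [0,0,0,3,0,0,0]
    - [0,0,0,0,0,0,0]

```text
time: 14.3
tool_pos: [386.0, -196.1, 41.9]
tcp_rot: [-179.8, 0.3, -0.6]
ft_force: [-0.2, -0.8, -0.3]
finger_gap: -0.2
```

Call:
servo_tool:
  motion:
    - [0,1,0,3,0,0,0]

```text
time: 14.4
tool_pos: [387.9, -196.3, 39.2]
tcp_rot: [-179.9, 0.3, -0.6]
ft_force: [0.1, 0.7, -0.3]
finger_gap: -0.0
```

Call:
servo_tool:
  motion:
    - [0,1,0,2,0,0,0]

```text
time: 14.5
tool_pos: [388.8, -196.5, 37.8]
tcp_rot: [-179.9, 0.4, -0.6]
ft_force: [-22.7, 7.6, 37.7]
finger_gap: -0.2
```

Call:
servo_tool:
  motion:
    - [0,0,0,2,0,0,0]

```text
time: 14.6
tool_pos: [388.8, -196.5, 37.8]
tcp_rot: [-179.8, 0.5, -0.5]
ft_force: [-20.9, 9.6, 44.0]
finger_gap: 0.0
```

Call:
servo_tool:
  motion:
    - [0,0,0,2,0,0,0]

```text
time: 14.7
tool_pos: [388.7, -196.5, 37.9]
tcp_rot: [-179.8, 0.7, -0.5]
ft_force: [-17.0, 8.2, 32.4]
finger_gap: 0.1
```

Call:
servo_tool:
  motion:
    - [0,0,0,-35,0,0.012,0]
    - [0,25,40,0,0,0,0]
    - [0,25,40,0,0,0,0]
    - [0,25,40,0,0,0,0]
    - [0,25,40,0,0,0,0]
    - [0,0,2,12,0,0,0]
    - [0,0,0,12,0,0,0]
    - [0,0,0,7,0,0,0]
    - [0,0,0,0,0,0,0]

```text
time: 15.6
tool_pos: [500.7, -365.8, 48.0]
tcp_rot: [179.7, -0.8, -0.1]
ft_force: [-0.3, 0.6, -0.1]
finger_gap: 0.4
```

Call:
servo_tool:
  motion:
    - [0,-13,-8,3,0,-0.014,0]

```text
time: 15.7
tool_pos: [488.3, -357.5, 45.2]
tcp_rot: [179.7, -0.0, -0.0]
ft_force: [0.1, 0.1, -0.2]
finger_gap: -0.0
```

Call:
servo_tool:
  motion:
    - [0,-1,0,4,0,0,0]

```text
time: 15.8
tool_pos: [486.1, -355.7, 40.6]
tcp_rot: [179.7, 0.1, 0.0]
ft_force: [-0.3, -0.6, -0.6]
finger_gap: -0.2
```

Call:
servo_tool:
  motion:
    - [0,-1,0,3,0,0,0]

```text
time: 15.9
tool_pos: [485.4, -355.2, 38.0]
tcp_rot: [179.7, 0.0, 0.1]
ft_force: [6.1, -1.0, 32.0]
finger_gap: -0.1
```

Call:
servo_tool:
  motion:
    - [0,-1,0,2,0,0,0]

```text
time: 16.0
tool_pos: [485.5, -355.4, 38.0]
tcp_rot: [179.6, -0.1, 0.1]
ft_force: [-3.4, 5.6, 19.3]
finger_gap: 0.1
```

Call:
servo_tool:
  motion:
    - [0,-1,0,2,0,0,0]

```text
time: 16.1
tool_pos: [485.6, -355.5, 38.1]
tcp_rot: [179.6, -0.2, 0.1]
ft_force: [-3.7, 4.8, 12.2]
finger_gap: 0.1
```

Call:
servo_tool:
  motion:
    - [0,0,0,-35,0,0,0]
    - [0,40,-2,0,0,0,0]
    - [0,40,-2,0,0,0,0]
    - [0,40,-2,0,0,0,0]
    - [0,40,-2,0,0,0,0]
    - [0,0,0,12,0,0,0]
    - [0,0,0,12,0,0,0]
    - [0,0,0,5,0,0,0]
    - [0,0,0,0,0,0,0]

```text
time: 17.0
tool_pos: [652.9, -346.7, 49.3]
tcp_rot: [179.4, -0.7, 0.1]
ft_force: [0.1, 0.4, 0.1]
finger_gap: 0.2
```

Call:
servo_tool:
  motion:
    - [0,0,0,4,0.01,-0.012,0]

```text
time: 17.1
tool_pos: [652.2, -346.9, 45.9]
tcp_rot: [179.9, -0.0, 0.1]
ft_force: [-0.0, 0.1, 1.0]
finger_gap: 0.0
```

Call:
servo_tool:
  motion:
    - [0,-1,0,4,0,0,0]

```text
time: 17.2
tool_pos: [650.6, -347.4, 42.0]
tcp_rot: [180.0, -0.0, 0.0]
ft_force: [-0.8, 0.3, -0.7]
finger_gap: -0.2
```

Call:
servo_tool:
  motion:
    - [0,-1,0,3,0,0,0]

```text
time: 17.3
tool_pos: [649.2, -347.8, 38.9]
tcp_rot: [180.0, -0.0, -0.0]
ft_force: [0.2, 0.8, 0.4]
finger_gap: -0.3
```

Call:
servo_tool:
  motion:
    - [0,-1,0,3,0,0,0]

```text
time: 17.4
tool_pos: [649.1, -348.3, 38.0]
tcp_rot: [179.9, -0.2, -0.0]
ft_force: [-3.4, 6.4, 20.8]
finger_gap: -0.2
```

Call:
servo_tool:
  motion:
    - [0,-1,0,2,0,0,0]

```text
time: 17.5
tool_pos: [649.1, -348.6, 38.1]
tcp_rot: [179.9, -0.3, -0.0]
ft_force: [-0.0, 4.3, 7.8]
finger_gap: 0.0
```

Call:
servo_tool:
  motion:
    - [0,-1,0,2,0,0,0]

```text
time: 17.6
tool_pos: [649.1, -348.6, 38.2]
tcp_rot: [179.9, -0.5, -0.0]
ft_force: [-1.2, 4.2, 7.4]
finger_gap: 0.0
```

Call:
servo_tool:
  motion:
    - [70,0,0,-45,0,0,0.12]
    - [70,-18,-11,-5,0,-0.008,0.12]
    - [70,-18,-11,0,0,0,0.12]
    - [70,0,0,0,0,0,0.12]

```text
time: 18.0
tool_pos: [616.2, -320.3, 90.7]
tcp_rot: [180.0, -0.1, -28.5]
ft_force: [-0.4, 0.2, -0.3]
finger_gap: 57.9
```

```bash
python3 plan.py 70 614 -326 60 -28; python3 -c "
from h import *
t=snapshot('top');print(spacers(t),spacers(snapshot('side'),'side'))"
```

```text
from [ 616.2 -320.3   90.7] [ 1.80e+02 -1.00e-01 -2.85e+01] dyaw 0.4742647674023637
[70.0, 0.7, 6.0, 30.7, 0.001, -0.002, -0.008], 1
[] [(448, -344, np.float32(150.6), 97, 60), (609, -331, np.float32(150.6), 98, 61), (428, -204, np.float32(0.2), 104, 58), (88, 46, np.float32(88.6), 86, 36), (531, -1, np.float32(113.4), 80, 38), (583, -19, np.float32(80.3), 71, 59)]
```

Call:
servo_tool:
  motion:
    - [70,0.5,5,25,0,0,0]
    - [70,0,0,25,0,0,0]
    - [70,0,0,20,0,0,0]
    - [70,0,0,5,0,0,0]
    - [70,0,0,0,0,0,0]

```text
time: 18.6
tool_pos: [616.5, -328.7, 15.1]
tcp_rot: [179.9, -0.4, -27.3]
ft_force: [0.4, -0.3, -0.0]
finger_gap: 69.9
```

Well placed; I close, then lift.

Call:
servo_tool:
  motion:
    - [30,-2,0,0,0,0,0]
    - [30,-1,0,0,0,0,0]
    - [30,0,0,0,0,0,0]
    - [30,0,0,0,0,0,0]
    - [30,0,0,0,0,0,0]
    - [30,0,0,-10,0,0,0]
    - [30,0,0,-40,0,0,0]
    - [30,0,0,-40,0,0,0]
    - [30,0,0,0,0,0,0]
  force: 60

```text
time: 19.5
tool_pos: [613.3, -326.7, 111.5]
tcp_rot: [179.9, -0.4, -27.1]
ft_force: [1.3, -1.0, -1.5]
finger_gap: 40.6
```

```bash
sed -i 's/^rv=(q.inv()\*T).as_rotvec()/rv=(q.inv()*T).as_rotvec()\nif len(sys.argv)>6: rv=np.array([0,0,float(sys.argv[6])])/' plan.py; python3 plan.py 30 566 60 130 178.5 -3.59; python3 -c "
from h import *
s=sense();print(s['ft_force'],s['finger_gap'])"
```

```text
from [ 613.3 -326.7  111.5] [179.9  -0.4 -27.1] dyaw 205.61811057037826
WARN half turn [ 0.    0.   -3.59]
[30.0, -8.0, -12.0, -1.0, 0.0, 0.0, -0.138], [30.0, -7.0, -13.0, -1.0, 0.0, 0.0, -0.138], [30.0, -5.0, -14.0, -1.0, 0.0, 0.0, -0.138], [30.0, -3.0, -15.0, -1.0, 0.0, 0.0, -0.138], [30.0, -1.0, -15.0, -1.0, 0.0, 0.0, -0.138], [30.0, 1.0, -15.0, -1.0, 0.0, 0.0, -0.138], [30.0, 3.0, -15.0, -1.0, 0.0, 0.0, -0.138], [30.0, 5.0, -14.0, -1.0, 0.0, 0.0, -0.138], [30.0, 7.0, -13.0, -1.0, 0.0, 0.0, -0.138], [30.0, 9.0, -12.0, -1.0, 0.0, 0.0, -0.138], [30.0, 11.0, -11.0, -1.0, 0.0, 0.0, -0.138], [30.0, 12.0, -9.0, -1.0, 0.0, 0.0, -0.138], [30.0, 13.0, -7.0, -1.0, 0.0, 0.0, -0.138], [30.0, 14.0, -5.0, -1.0, 0.0, 0.0, -0.138], [30.0, 15.0, -3.0, -1.0, 0.0, 0.0, -0.138], [30.0, 15.0, -1.0, -1.0, 0.0, 0.0, -0.138], [30.0, 15.0, 1.0, -1.0, 0.0, 0.0, -0.138], [30.0, 15.0, 3.0, -1.0, 0.0, 0.0, -0.138], [30.0, 14.0, 5.0, -1.0, 0.0, 0.0, -0.138], [30.0, 13.0, 7.0, -1.0, 0.0, 0.0, -0.138], [30.0, 12.0, 8.0, -1.0, 0.0, 0.0, -0.138], [30.0, 11.0, 10.0, -1.0, 0.0, 0.0, -0.138], [30.0, 10.0, 11.0, -1.0, 0.0, 0.0, -0.138], [30.0, 8.0, 13.0, -1.0, 0.0, 0.0, -0.138], [30.0, 6.0, 14.0, -1.0, 0.0, 0.0, -0.138], [30.0, 4.0, 14.0, -1.0, 0.0, 0.0, -0.138], 26
[ 1.28963605 -1.00360839 -1.50497478] 40.58634002263451
```

Gap 40.6 mm: the spacer is held. I lift it and turn it in place.

Call:
servo_tool:
  motion:
    - [30,0,0,-35,0,0,-0.145]
    - [30,0,0,-35,0,0,-0.145]
    - [30,0,0,0,0,0,-0.145]
    - [30,0,0,0,0,0,-0.145]
    - [30,0,0,0,0,0,-0.145]
    - [30,0,0,0,0,0,-0.145]
    - [30,0,0,0,0,0,-0.145]
    - [30,0,0,0,0,0,-0.145]
    - [30,0,0,0,0,0,-0.145]
    - [30,0,0,0,0,0,-0.145]

```text
time: 20.5
tool_pos: [611.9, -325.9, 186.6]
tcp_rot: [179.5, 0.1, 58.6]
ft_force: [0.2, 0.9, -2.6]
finger_gap: 41.2
```

Call:
servo_tool:
  motion:
    - [30,0,0,0,0,0,-0.145]
    - [30,0,0,0,0,0,-0.145]
    - [30,0,0,0,0,0,-0.145]
    - [30,0,0,0,0,0,-0.145]
    - [30,0,0,0,0,0,-0.145]
    - [30,0,0,0,0,0,-0.145]
    - [30,0,0,0,0,0,-0.145]
    - [30,0,0,0,0,0,-0.145]
    - [30,0,0,0,0,0,-0.145]
    - [30,0,0,0,0,0,-0.145]

```text
time: 21.5
tool_pos: [609.3, -324.5, 183.5]
tcp_rot: [-179.9, 0.1, 144.6]
ft_force: [0.5, -0.2, -1.8]
finger_gap: 41.0
```

```bash
python3 plan.py 30 572 276 180 178.5 | head -c 900
```

```text
from [ 609.3 -324.5  183.5] [-1.799e+02  1.000e-01  1.446e+02] dyaw 33.93838848077729Traceback (most recent call last):
  File "plan.py", line 9, in <module>
    n=int(max(np.ceil(np.linalg.norm(d)/46),np.ceil(np.linalg.norm(rv)/.14),1))
                                     ^
NameError: name 'd' is not defined. Did you mean: 'id'?
```

Call:
servo_tool:
  motion:
    - [30,0,0,0,0,0,-0.145]
    - [30,0,0,0,0,0,-0.145]
    - [30,0,0,0,0,0,-0.145]
    - [30,0,0,0,0,0,-0.135]
    - [30,4,46,0,0,0,0]
    - [30,4,46,0,0,0,0]
    - [30,4,46,0,0,0,0]
    - [30,4,46,0,0,0,0]
    - [30,4,46,0,0,0,0]
    - [30,4,46,0,0,0,0]

```text
time: 22.5
tool_pos: [587.9, -45.3, 179.5]
tcp_rot: [-179.9, -0.2, 178.3]
ft_force: [0.7, -0.4, -1.6]
finger_gap: 40.7
```

Call:
servo_tool:
  motion:
    - [30,4,46,0,0,0,0]
    - [30,4,46,0,0,0,0]
    - [30,4,46,0,0,0,0]
    - [30,4,46,0,0,0,0]
    - [30,4,40,0,0,0,0]
    - [30,0,0,0,0,0,0]

```text
time: 23.1
tool_pos: [570.2, 194.1, 179.3]
tcp_rot: [-180.0, -0.2, 178.6]
ft_force: [-0.6, -1.6, -2.8]
finger_gap: 40.9
```

```bash
sed -i 's/^if len(sys.argv)>6: rv=np.array(\[0,0,float(sys.argv\[6\])\]); /&\n/; ' plan.py; sed -i 's/^ *d=np.array/d=np.array/' plan.py; python3 plan.py 30 572 276 100 178.5
```

```text
from [570.2 194.1 179.3] [-180.    -0.2  178.6] dyaw -0.07262184372012825
[30.0, 0.0, 27.0, 26.0, -0.0, -0.001, 0.0], [30.0, 0.0, 27.0, 26.0, -0.0, -0.001, 0.0], [30.0, 0.0, 27.0, 26.0, -0.0, -0.001, 0.0], 3
```

Call:
servo_tool:
  motion:
    - [30,0,41,0,0,0,0]
    - [30,0,41,25,0,0,0]
    - [30,0,0,45,0,0,0]
    - [30,0,0,45,0,0,0]
    - [30,0,0,10,0,0,0]
    - [30,0,0,0,0,0,0]

```text
time: 23.7
tool_pos: [573.8, 279.5, 54.1]
tcp_rot: [180.0, 0.2, 178.7]
ft_force: [0.4, -0.3, -1.4]
finger_gap: 41.0
```

```bash
python3 v.py e 190 110 160 140; python3 plan.py 30 572 276 28 178.5
```

```text
23.8 [575.  279.8  56.2] [179.9   0.3 178.7] [ 0.7  0.5 -1.9] 40.84593035308977
top [(np.float64(127.5), np.float64(158.0)), (np.float64(221.0), np.float64(146.8))]
side [(np.float64(266.9), np.float64(199.3)), (np.float64(278.9), np.float64(121.6))]
[(431, -197, np.float32(179.9), 93, 39), (451, -338, np.float32(154.0), 96, 44)] [(448, -344, np.float32(153.5), 98, 59), (427, -204, np.float32(0.2), 104, 58), (88, 39, np.float32(89.3), 100, 37), (758, -181, np.float32(84.4), 102, 41), (551, 297, np.float32(89.1), 76, 72)]
from [575.  279.8  56.2] [179.9   0.3 178.7] dyaw -0.20334860542470778
[30.0, 3.0, -3.9, 28.2, 0.002, 0.005, 0.004], 1
```

View pics/e.png

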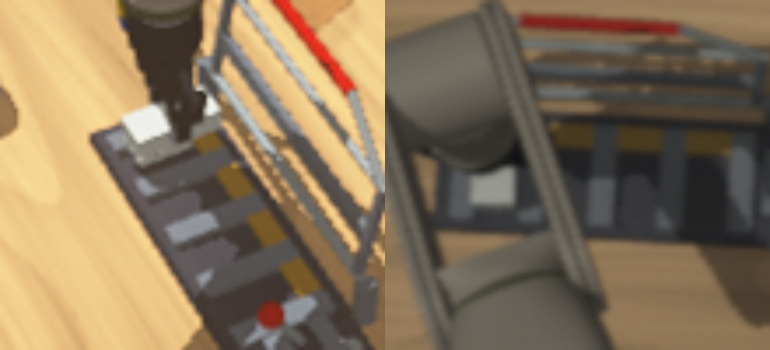

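Side crop: the spacer is held level over the last pocket, and three brass ledges are visible. I check y against the ledges.

```bash
python3 - <<'E'
from h import *
t=snapshot("top")
m=cv2.inRange(cv2.cvtColor(t,cv2.COLOR_BGR2HSV),(10,90,35),(30,255,255)); m[:,:205]=0;m[:,262:]=0;m[:168]=0;m[188:]=0
for r in range(174,185): 
    xs=np.flatnonzero(m[r]); 
    if len(xs): 
        g=np.split(xs,np.flatnonzero(np.diff(xs)>2)+1); print(r,[(round(ray("top",((a[0]+a[-1])/2,r),20)[1],1),len(a)) for a in g if len(a)>4], round(ray("top",(230,r),20)[0]))
u=[160+(470-385)/3.5,160+(515-385)/3.5]
print([ray("top",(q,140+190/3.5),79)[1] for q in u])
E
```

```text
175 [(np.float64(206.6), 12)] 622
176 [(np.float64(206.4), 12), (np.float64(135.1), 11)] 619
177 [(np.float64(204.5), 13), (np.float64(133.1), 12), (np.float64(63.6), 10)] 615
178 [(np.float64(204.3), 11), (np.float64(133.0), 12), (np.float64(59.8), 12)] 611
179 [(np.float64(204.2), 11), (np.float64(132.9), 12), (np.float64(61.6), 13)] 607
180 [(np.float64(204.1), 11), (np.float64(132.8), 12), (np.float64(61.5), 13)] 604
181 [(np.float64(202.1), 10), (np.float64(132.7), 12), (np.float64(61.4), 13)] 600
182 [(np.float64(132.6), 12), (np.float64(61.3), 13)] 596
183 [(np.float64(63.1), 12)] 593
184 [] 589
[np.float64(298.29765924542846), np.float64(253.22702503500926)]
```

Call:
servo_tool:
  motion:
    - [30,4,-3,10,0,0.005,0]
    - [30,0,0,5,0,0,0]

```text
time: 24.05
tool_pos: [575.5, 277.8, 47.3]
tcp_rot: [179.7, 0.6, 178.6]
ft_force: [-0.5, -0.2, -3.1]
finger_gap: 40.8
```

Call:
servo_tool:
  motion:
    - [30,1,0,5,0,0,0]
    - [30,1,0,4,0,0,0]

```text
time: 24.25
tool_pos: [575.1, 277.9, 39.6]
tcp_rot: [179.6, 0.8, 178.6]
ft_force: [-0.7, -0.6, 1.2]
finger_gap: 40.5
```

Call:
servo_tool:
  motion:
    - [30,1,0,4,0,0,0]

```text
time: 24.35
tool_pos: [574.4, 278.2, 35.8]
tcp_rot: [179.6, 0.8, 178.6]
ft_force: [0.8, 1.1, -1.7]
finger_gap: 40.8
```

Call:
servo_tool:
  motion:
    - [30,3,-1,3,0,0.01,0]

```text
time: 24.45
tool_pos: [571.8, 278.1, 32.9]
tcp_rot: [179.5, 0.3, 178.6]
ft_force: [3.1, 4.9, -0.6]
finger_gap: 40.4
```

Call:
servo_tool:
  motion:
    - [30,1,0,3,0,0,0]

```text
time: 24.55
tool_pos: [570.8, 278.3, 29.9]
tcp_rot: [179.4, 0.3, 178.6]
ft_force: [-0.1, -0.4, -2.1]
finger_gap: 40.7
```

Call:
servo_tool:
  motion:
    - [30,1,0,3,0,0,0]

```text
time: 24.65
tool_pos: [571.0, 278.5, 28.9]
tcp_rot: [179.5, 0.4, 178.6]
ft_force: [-6.5, -4.9, 29.1]
finger_gap: 40.9
```

Call:
servo_tool:
  motion:
    - [30,1,0,3,0,0,0]

```text
time: 24.75
tool_pos: [571.1, 278.5, 28.9]
tcp_rot: [179.5, 0.5, 178.6]
ft_force: [-10.4, -4.1, 27.5]
finger_gap: 40.9
```

Bottomed at the expected height. I release and rise.

Call:
servo_tool:
  motion:
    - [54,0,0,-1,0,0,0]
    - [54,0,0,0,0,0,0]
    - [54,0,0,0,0,0,0]
    - [54,0,0,-20,0,0,0]
    - [54,0,0,-45,0,0,0]
    - [54,0,0,-45,0,0,0]
    - [54,0,0,-40,0,0,0]
    - [54,0,-46,0,0,0,0]
    - [54,0,-46,0,0,0,0]
    - [54,0,-46,0,0,0,0]

```text
time: 25.75
tool_pos: [564.6, 139.8, 182.5]
tcp_rot: [179.6, 0.3, 179.2]
ft_force: [1.3, -0.9, -0.2]
finger_gap: 53.9
```

```bash
python3 v.py f 190 110 160 140; python3 plan.py 70 451 -339 180 154 | cut -c1-1500
```

```text
25.85 [564.4 135.5 181.5] [179.8   0.2 178.8] [ 0.3  0.  -0.8] 54.03094831034577
top [(np.float64(275.5), np.float64(199.0)), (np.float64(127.5), np.float64(158.0))]
side [(np.float64(266.8), np.float64(199.3)), (np.float64(278.9), np.float64(121.6))]
[(451, -339, np.float32(153.0), 95, 42), (573, 278, np.float32(179.1), 93, 42)] [(448, -345, np.float32(153.7), 98, 59), (426, -204, np.float32(0.2), 104, 57), (88, 43, np.float32(91.1), 93, 35), (-39, 171, np.float32(30.2), 97, 50), (758, -180, np.float32(84.4), 101, 41), (530, 0, np.float32(113.4), 78, 35)]
from [564.4 135.5 181.5] [179.8   0.2 178.8] dyaw -24.830854418816813
[70.0, 9.0, -43.0, -0.0, 0.0, 0.0, 0.039], [70.0, 8.0, -44.0, -0.0, 0.0, 0.0, 0.039], [70.0, 6.0, -44.0, -0.0, 0.0, 0.0, 0.039], [70.0, 4.0, -44.0, -0.0, 0.0, 0.0, 0.039], [70.0, 3.0, -44.0, 0.0, 0.0, 0.0, 0.039], [70.0, 1.0, -44.0, 0.0, 0.0, 0.0, 0.039], [70.0, -1.0, -44.0, 0.0, 0.0, 0.0, 0.039], [70.0, -3.0, -44.0, 0.0, 0.0, 0.0, 0.039], [70.0, -4.0, -44.0, 0.0, 0.0, 0.0, 0.039], [70.0, -6.0, -44.0, 0.0, 0.0, 0.0, 0.039], [70.0, -8.0, -44.0, 0.0, 0.0, 0.0, 0.039], 11
```

View pics/f.png

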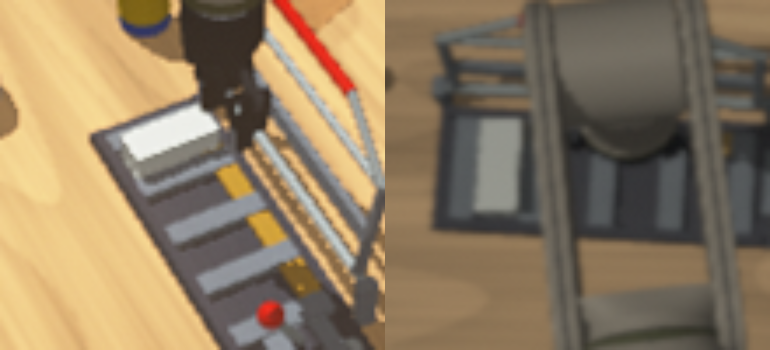

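The first spacer lies flat in its pocket (side crop (170,135)). Next is spacer B, gripped at yaw 154.

Call:
servo_tool:
  motion:
    - [70,9,-43,0,0,0,0.039]
    - [70,8,-44,0,0,0,0.039]
    - [70,6,-44,0,0,0,0.039]
    - [70,4,-44,0,0,0,0.039]
    - [70,3,-44,0,0,0,0.039]
    - [70,1,-44,0,0,0,0.039]
    - [70,-1,-44,0,0,0,0.039]
    - [70,-3,-44,0,0,0,0.039]
    - [70,-4,-44,0,0,0,0.039]
    - [70,-6,-44,0,0,0,0.039]

```text
time: 26.85
tool_pos: [455.4, -302.8, 175.3]
tcp_rot: [179.6, -0.1, 156.1]
ft_force: [1.3, -0.1, -0.3]
finger_gap: 70.2
```

```bash
python3 plan.py 70 451 -339 100 154; python3 -c "
from h import *
print(spacers(snapshot('top')),spacers(snapshot('side'),'side'))"
```

```text
from [ 455.4 -302.8  175.3] [ 1.796e+02 -1.000e-01  1.561e+02] dyaw -2.0566941342144673
[70.0, -5.0, -18.0, 38.0, 0.004, -0.001, 0.018], [70.0, -6.0, -17.0, 38.0, 0.004, -0.001, 0.018], 2
[(429, -197, np.float32(179.9), 97, 39), (573, 278, np.float32(178.9), 93, 42)] [(448, -344, np.float32(153.3), 96, 59), (427, -204, np.float32(179.3), 103, 58), (88, 33, np.float32(89.1), 112, 37), (758, -180, np.float32(84.4), 102, 41)]
```

Call:
servo_tool:
  motion:
    - [70,-5,-17,38,0.004,0,0.018]
    - [70,-6,-17,36,0.004,0,0.018]
    - [70,0,0,25,0,0,0]
    - [70,0,0,20,0,0,0]
    - [70,0,0,0,0,0,0]

```text
time: 27.45
tool_pos: [450.7, -342.8, 52.0]
tcp_rot: [-179.9, 0.0, 153.5]
ft_force: [0.2, 0.8, -0.0]
finger_gap: 70.0
```

```bash
python3 plan.py 70 451 -339 15 154
```

```text
from [ 450.7 -342.8   52. ] [-179.9    0.   153.5] dyaw 0.503299130544832
[70.0, 1.5, 3.6, 37.0, -0.002, 0.0, -0.009], 1
```

Call:
servo_tool:
  motion:
    - [70,1.5,3.6,18,0,0,-0.009]
    - [70,0,0,15,0,0,0]
    - [70,0,0,4,0,0,0]
    - [30,0,0,0,0,0,0]
    - [30,0,0,0,0,0,0]
    - [30,0,0,0,0,0,0]
    - [30,0,0,0,0,0,0]
    - [30,0,0,0,0,0,0]

```text
time: 28.25
tool_pos: [454.8, -339.7, 19.2]
tcp_rot: [-179.8, 0.3, 154.1]
ft_force: [-0.2, -0.3, -2.2]
finger_gap: 40.8
```

Call:
servo_tool:
  motion:
    - [30,0,0,-12,0,0,0]
    - [30,0,0,-40,0,0,0.145]
    - [30,0,0,-40,0,0,0.145]
    - [30,0,0,-40,0,0,0.145]
    - [30,0,0,-30,0,0,0.145]
    - [30,0,0,0,0,0,0.145]
    - [30,0,0,0,0,0,0.145]
    - [30,0,0,0,0,0,0.145]
    - [30,0,0,0,0,0,0.145]
    - [30,0,0,0,0,0,0.145]

```text
time: 29.25
tool_pos: [453.7, -338.9, 198.1]
tcp_rot: [179.4, 0.4, 77.0]
ft_force: [-0.4, 0.3, -1.4]
finger_gap: 40.9
```

Call:
servo_tool:
  motion:
    - [30,0,0,0,0,0,0.145]
    - [30,0,0,0,0,0,0.145]
    - [30,0,0,0,0,0,0.145]
    - [30,0,0,0,0,0,0.145]
    - [30,0,0,0,0,0,0.145]
    - [30,0,0,0,0,0,0.145]
    - [30,0,0,0,0,0,0.145]
    - [30,0,0,0,0,0,0.145]
    - [30,0,0,0,0,0,0.145]
    - [30,0,0,0,0,0,0]

```text
time: 30.25
tool_pos: [453.1, -338.7, 208.4]
tcp_rot: [179.3, -0.8, -0.5]
ft_force: [0.6, -0.1, -2.2]
finger_gap: 40.5
```

```bash
python3 plan.py 30 570 205 180 -1.5
```

```text
from [ 453.1 -338.7  208.4] [179.3  -0.8  -0.5] dyaw -0.9620662089162831
[30.0, 9.0, -42.0, 2.0, 0.001, -0.001, 0.001], [30.0, 9.0, -42.0, 2.0, 0.001, -0.001, 0.001], [30.0, 8.0, -42.0, 2.0, 0.001, -0.001, 0.001], [30.0, 8.0, -42.0, 2.0, 0.001, -0.001, 0.001], [30.0, 8.0, -42.0, 2.0, 0.001, -0.001, 0.001], [30.0, 8.0, -42.0, 2.0, 0.001, -0.001, 0.001], [30.0, 8.0, -42.0, 2.0, 0.001, -0.001, 0.001], [30.0, 8.0, -42.0, 2.0, 0.001, -0.001, 0.001], [30.0, 8.0, -42.0, 2.0, 0.001, -0.001, 0.001], [30.0, 8.0, -42.0, 2.0, 0.001, -0.001, 0.001], [30.0, 8.0, -42.0, 2.0, 0.001, -0.001, 0.001], [30.0, 8.0, -42.0, 2.0, 0.001, -0.001, 0.001], [30.0, 8.0, -42.0, 2.0, 0.001, -0.001, 0.001], 13
```

Call:
servo_tool:
  motion:
    - [30,8,-42,2,0.012,-0.014,0.01]
    - [30,8,-42,2,0,0,0]
    - [30,8,-42,2,0,0,0]
    - [30,8,-42,2,0,0,0]
    - [30,8,-42,2,0,0,0]
    - [30,8,-42,2,0,0,0]
    - [30,8,-42,2,0,0,0]
    - [30,8,-42,2,0,0,0]
    - [30,8,-42,2,0,0,0]
    - [30,8,-42,2,0,0,0]

```text
time: 31.25
tool_pos: [534.9, 90.3, 193.9]
tcp_rot: [179.7, -0.4, 1.1]
ft_force: [0.8, -0.2, -1.0]
finger_gap: 40.7
```

```bash
python3 plan.py 30 566 205 120 -1.5
```

```text
from [534.9  90.3 193.9] [179.7  -0.4   1.1] dyaw -2.6223360302247927
[30.0, 8.0, -29.0, 18.0, 0.001, -0.002, 0.011], [30.0, 8.0, -29.0, 18.0, 0.001, -0.002, 0.011], [30.0, 8.0, -29.0, 18.0, 0.001, -0.002, 0.011], [30.0, 7.0, -29.0, 18.0, 0.001, -0.002, 0.011], 4
```

Call:
servo_tool:
  motion:
    - [30,8,-29,18,0.001,-0.002,0.011]
    - [30,8,-29,18,0.001,-0.002,0.011]
    - [30,8,-29,18,0.001,-0.002,0.011]
    - [30,7,-25,18,0.001,-0.002,0.011]
    - [30,0,0,30,0,0,0]
    - [30,0,0,25,0,0,0]
    - [30,0,0,0,0,0,0]

```text
time: 31.95
tool_pos: [567.6, 215.7, 68.8]
tcp_rot: [-179.9, -0.4, 1.0]
ft_force: [-1.2, 0.0, -2.5]
finger_gap: 40.5
```

```bash
python3 plan.py 30 566 206 45 -1.5
```

```text
from [567.6 215.7  68.8] [-179.9   -0.4    1. ] dyaw -2.5089997801548987
[30.0, -2.0, 9.7, 23.8, -0.002, -0.007, 0.044], 1
```

Call:
servo_tool:
  motion:
    - [30,-2,10,10,0,-0.007,0.044]
    - [30,0,0,8,0,0,0]
    - [30,0,0,4,0,0,0]

```text
time: 32.25
tool_pos: [567.8, 204.7, 49.5]
tcp_rot: [-179.8, -0.2, -1.5]
ft_force: [-0.7, 0.0, -1.2]
finger_gap: 40.6
```

```bash
python3 plan.py 30 566 206 40 -1.5
```

```text
from [567.8 204.7  49.5] [-179.8   -0.2   -1.5] dyaw -0.018939773058807896
[30.0, -1.9, -1.2, 9.5, -0.003, -0.004, 0.0], 1
```

Call:
servo_tool:
  motion:
    - [30,-1.9,-1.2,7,0,0,0]

```text
time: 32.35
tool_pos: [567.2, 205.7, 43.6]
tcp_rot: [-179.8, -0.4, -1.5]
ft_force: [-0.1, 0.3, -1.7]
finger_gap: 41.0
```

Call:
servo_tool:
  motion:
    - [30,-1,0,4,0,0,0]

```text
time: 32.45
tool_pos: [566.3, 205.7, 39.5]
tcp_rot: [-179.8, -0.4, -1.5]
ft_force: [-0.1, 1.0, -1.7]
finger_gap: 41.0
```

Call:
servo_tool:
  motion:
    - [30,0,0,4,0,0,0]

```text
time: 32.55
tool_pos: [567.1, 206.0, 36.3]
tcp_rot: [-179.7, -0.5, -1.5]
ft_force: [0.8, 0.6, -1.6]
finger_gap: 40.8
```

Call:
servo_tool:
  motion:
    - [30,0,0,3,0,0,0]

```text
time: 32.65
tool_pos: [567.2, 206.1, 33.2]
tcp_rot: [-179.7, -0.5, -1.5]
ft_force: [-0.7, 0.1, -2.0]
finger_gap: 40.3
```

Call:
servo_tool:
  motion:
    - [30,0,0,3,0,0,0]

```text
time: 32.75
tool_pos: [567.3, 206.2, 30.2]
tcp_rot: [-179.7, -0.5, -1.5]
ft_force: [0.3, -0.6, -1.6]
finger_gap: 40.7
```

Call:
servo_tool:
  motion:
    - [30,0,0,3,0,0,0]

```text
time: 32.85
tool_pos: [567.6, 206.3, 29.1]
tcp_rot: [-179.8, -0.5, -1.5]
ft_force: [-18.0, -5.7, 39.4]
finger_gap: 40.3
```

Call:
servo_tool:
  motion:
    - [30,0,0,3,0,0,0]

```text
time: 32.95
tool_pos: [567.6, 206.3, 29.1]
tcp_rot: [-179.8, -0.5, -1.4]
ft_force: [-20.4, -6.0, 36.3]
finger_gap: 40.8
```

Call:
servo_tool:
  motion:
    - [54,0,0,-1,0,0,0]
    - [54,0,0,0,0,0,0]
    - [54,0,0,0,0,0,0]
    - [54,0,0,-20,0,0,0]
    - [54,0,0,-45,0,0,0]
    - [54,0,0,-45,0,0,0]
    - [54,0,0,-40,0,0,0]
    - [70,-15,44,0,0,0,0]
    - [70,-15,44,0,0,0,0]
    - [70,-15,44,0,0,0,0]

```text
time: 33.95
tool_pos: [518.6, 76.1, 184.4]
tcp_rot: [-179.8, -0.6, -1.0]
ft_force: [0.8, -0.0, 0.2]
finger_gap: 70.2
```

Call:
servo_tool:
  motion:
    - [70,-15,44,0,0,0,0]
    - [70,-15,44,0,0,0,0]
    - [70,-15,44,0,0,0,0]
    - [70,-15,44,0,0,0,0]

```text
time: 34.35
tool_pos: [452.9, -104.6, 182.9]
tcp_rot: [-179.8, -0.8, -0.8]
ft_force: [2.0, -0.7, 0.2]
finger_gap: 70.4
```

```bash
python3 v.py g 190 110 160 140; python3 plan.py 70 431 -197 60 0
```

```text
34.45 [ 452.  -107.9  182.8] [-179.9   -0.7   -1.2] [-0.7  0.9 -0. ] 69.99929509324183
top [(np.float64(275.5), np.float64(199.0)), (np.float64(127.5), np.float64(158.0)), (np.float64(221.0), np.float64(146.7))]
side [(np.float64(282.0), np.float64(125.8)), (np.float64(229.0), np.float64(88.0))]
[(570, 204, np.float32(177.7), 95, 40), (573, 278, np.float32(178.9), 93, 42)] [(427, -204, np.float32(179.3), 103, 58), (757, -180, np.float32(86.2), 103, 41), (584, -12, np.float32(80.3), 83, 59), (522, 201, np.float32(61.9), 90, 58), (739, 179, np.float32(72.0), 144, 38)]
from [ 452.  -107.9  182.8] [-179.9   -0.7   -1.2] dyaw 1.197400296886384
[70.0, -5.0, 22.0, 31.0, -0.0, -0.003, -0.005], [70.0, -5.0, 22.0, 31.0, -0.0, -0.003, -0.005], [70.0, -5.0, 22.0, 31.0, -0.0, -0.003, -0.005], [70.0, -5.0, 22.0, 31.0, -0.0, -0.003, -0.005], 4
```

View pics/g.png

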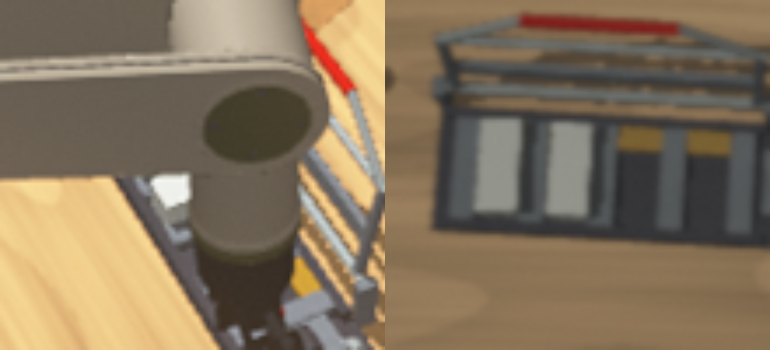

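Top crop: both spacers are in their pockets, alike, at (497,165) and (571,167). Now spacer A.

Call:
servo_tool:
  motion:
    - [70,-5,22,31,0,-0.01,-0.02]
    - [70,-5,22,31,0,0,0]
    - [70,-5,22,31,0,0,0]
    - [70,-5,18,28,0,0,0]
    - [70,0,0,8,0,0,0]
    - [70,0,0,0,0,0,0]

```text
time: 35.05
tool_pos: [434.2, -194.5, 50.9]
tcp_rot: [-179.9, -0.5, -0.2]
ft_force: [-0.5, 0.2, 0.4]
finger_gap: 70.5
```

```bash
python3 plan.py 70 431 -197 15 0
```

```text
from [ 434.2 -194.5   50.9] [-179.9   -0.5   -0.2] dyaw 0.24433380414699993
[70.0, -3.4, 2.6, 35.9, -0.001, -0.009, -0.004], 1
```

Call:
servo_tool:
  motion:
    - [70,-4,2.6,18,0,-0.009,0]
    - [70,-1,0,15,0,0,0]
    - [70,-1,0,3,0,0,0]
    - [30,-1,0,0,0,0,0]
    - [30,0,0,0,0,0,0]
    - [30,0,0,0,0,0,0]
    - [30,0,0,0,0,0,0]
    - [30,0,0,0,0,0,0]

```text
time: 35.85
tool_pos: [434.5, -195.2, 22.5]
tcp_rot: [179.8, -0.5, 0.0]
ft_force: [-0.3, 0.0, -2.4]
finger_gap: 40.4
```

Call:
servo_tool:
  motion:
    - [30,0,0,-12,0,0,0.02]
    - [30,0,0,-40,0,0,0]
    - [30,0,0,-40,0,0,0]
    - [30,0,0,-40,0,0,0]
    - [30,0,0,-40,0,0,0]
    - [30,15,-39,0,0,0,0]
    - [30,15,-39,0,0,0,0]
    - [30,15,-39,0,0,0,0]
    - [30,15,-39,0,0,0,0]

```text
time: 36.75
tool_pos: [496.8, -40.3, 209.9]
tcp_rot: [179.8, -0.8, -2.4]
ft_force: [1.2, -1.0, -2.9]
finger_gap: 40.7
```

```bash
python3 plan.py 30 566 134 150 -1.5
```

```text
from [496.8 -40.3 209.9] [179.8  -0.8  -2.4] dyaw 0.8701453725774968
[30.0, 12.0, -35.0, 12.0, 0.001, -0.003, -0.003], [30.0, 12.0, -35.0, 12.0, 0.001, -0.003, -0.003], [30.0, 12.0, -35.0, 12.0, 0.001, -0.003, -0.003], [30.0, 13.0, -35.0, 12.0, 0.001, -0.003, -0.003], [30.0, 13.0, -35.0, 12.0, 0.001, -0.003, -0.003], 5
```

Call:
servo_tool:
  motion:
    - [30,13,-35,6,0,-0.012,0]
    - [30,13,-35,8,0,0,0]
    - [30,13,-35,12,0,0,0]
    - [30,13,-35,12,0,0,0]
    - [30,13,-33,12,0,0,0]
    - [30,0,0,40,0,0,0]
    - [30,0,0,35,0,0,0]
    - [30,0,0,0,0,0,0]

```text
time: 37.55
tool_pos: [575.1, 143.4, 90.7]
tcp_rot: [179.9, -0.6, -2.5]
ft_force: [-1.2, -1.0, -3.4]
finger_gap: 40.8
```

```bash
python3 plan.py 30 571 134.5 45 -1.5
```

```text
from [575.1 143.4  90.7] [179.9  -0.6  -2.5] dyaw 1.002282951426471
[30.0, -2.1, 4.5, 22.9, 0.001, -0.006, -0.009], [30.0, -2.0, 4.5, 22.9, 0.001, -0.006, -0.009], 2
```

Call:
servo_tool:
  motion:
    - [30,-3,6,15,0,-0.01,-0.018]
    - [30,-2,4,15,0,0,0]
    - [30,-1,0,9,0,0,0]

```text
time: 37.85
tool_pos: [571.4, 132.4, 55.1]
tcp_rot: [179.9, -0.4, -1.5]
ft_force: [-0.2, -0.3, -2.0]
finger_gap: 40.9
```

```bash
python3 plan.py 30 571 134.5 44 -1.5
```

```text
from [571.4 132.4  55.1] [179.9  -0.4  -1.5] dyaw -0.03449289388717447
[30.0, -0.5, -2.1, 11.1, 0.001, -0.006, 0.001], 1
```

Call:
servo_tool:
  motion:
    - [30,-1,-2.1,8,0,-0.006,0]

```text
time: 37.95
tool_pos: [570.8, 133.9, 47.2]
tcp_rot: [179.9, -0.1, -1.5]
ft_force: [-0.3, -0.8, -2.4]
finger_gap: 40.5
```

Call:
servo_tool:
  motion:
    - [30,-1,0,5,0,0,0]

```text
time: 38.05
tool_pos: [570.0, 133.8, 42.0]
tcp_rot: [179.9, -0.1, -1.6]
ft_force: [3.2, 1.7, 6.0]
finger_gap: 40.6
```

Call:
servo_tool:
  motion:
    - [30,-1,0,4,0,0,0]

```text
time: 38.15
tool_pos: [569.6, 134.1, 38.4]
tcp_rot: [180.0, -0.1, -1.6]
ft_force: [0.3, 0.6, -1.0]
finger_gap: 40.8
```

Call:
servo_tool:
  motion:
    - [30,0,0,4,0,0,0]

```text
time: 38.25
tool_pos: [569.8, 134.3, 34.5]
tcp_rot: [180.0, -0.2, -1.6]
ft_force: [-0.2, -0.3, -1.7]
finger_gap: 40.3
```

Call:
servo_tool:
  motion:
    - [30,0,0,3,0,0,0]

```text
time: 38.35
tool_pos: [570.2, 134.3, 32.5]
tcp_rot: [180.0, -0.2, -1.6]
ft_force: [-15.7, -2.6, 29.4]
finger_gap: 40.5
```

Call:
servo_tool:
  motion:
    - [30,0,0,3,0,0,0]

```text
time: 38.45
tool_pos: [570.4, 134.3, 32.4]
tcp_rot: [179.9, -0.2, -1.6]
ft_force: [-22.2, -4.7, 41.8]
finger_gap: 40.7
```

Call:
servo_tool:
  motion:
    - [54,0,0,-1,0,0,0]
    - [54,0,0,0,0,0,0]
    - [54,0,0,0,0,0,0]
    - [54,0,0,-20,0,0,0]
    - [54,0,0,-45,0,0,-0.145]
    - [54,0,0,-45,0,0,-0.145]
    - [54,0,0,-45,0,0,-0.145]
    - [54,0,0,-45,0,0,-0.145]
    - [54,0,0,-45,0,0,-0.145]
    - [36,0,0,0,0,0,-0.145]

```text
time: 39.45
tool_pos: [568.7, 134.3, 286.5]
tcp_rot: [179.9, 0.0, 49.8]
ft_force: [0.7, 0.5, 0.4]
finger_gap: 40.6
```

Call:
servo_tool:
  motion:
    - [36,0,-30,0,0,0,-0.145]
    - [36,0,-40,0,0,0,-0.145]
    - [36,0,-40,0,0,0,-0.145]
    - [36,0,-40,0,0,0,-0.145]
    - [36,0,0,0,0,0,-0.11]

```text
time: 39.95
tool_pos: [434.0, 201.6, 287.3]
tcp_rot: [179.6, 0.1, 90.8]
ft_force: [0.9, 0.4, 0.5]
finger_gap: 35.9
```

```bash
python3 v.py i 190 110 160 140; python3 plan.py 36 676 168 290 88.5
```

```text
40.05 [436.7 200.9 287.7] [1.795e+02 1.000e-01 9.050e+01] [0.2 0.1 0.2] 35.68616350144585
top [(np.float64(127.5), np.float64(158.0)), (np.float64(220.9), np.float64(146.8))]
side [(np.float64(267.0), np.float64(199.5)), (np.float64(278.8), np.float64(121.6)), (np.float64(229.0), np.float64(88.0))]
[(569, 131, np.float32(1.6), 92, 40)] [(757, -179, np.float32(86.2), 99, 41), (584, -12, np.float32(81.8), 83, 58)]
from [436.7 200.9 287.7] [1.795e+02 1.000e-01 9.050e+01] dyaw -2.0337319936493117
[36.0, -6.0, 40.0, -0.0, 0.001, 0.0, 0.006], [36.0, -6.0, 40.0, -0.0, 0.001, 0.0, 0.006], [36.0, -5.0, 40.0, -0.0, 0.001, 0.0, 0.006], [36.0, -5.0, 40.0, -0.0, 0.001, 0.0, 0.006], [36.0, -5.0, 40.0, -0.0, 0.001, 0.0, 0.006], [36.0, -5.0, 40.0, -0.0, 0.001, 0.0, 0.006], 6
```

View pics/i.png

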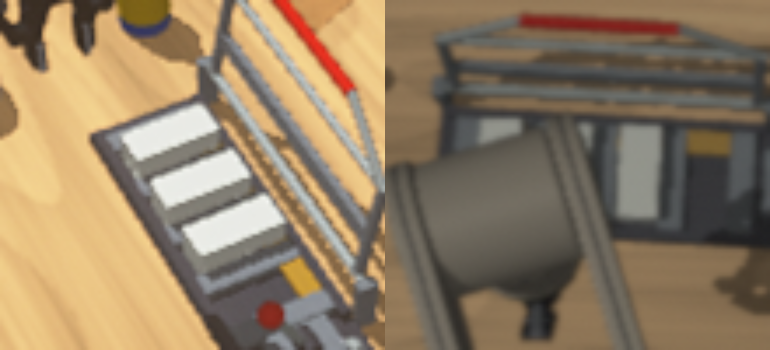

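All three spacers look equally flat. Now I close the frame.

Call:
servo_tool:
  motion:
    - [36,-6,40,0,0.008,0,0.03]
    - [36,-6,40,0,0,0,0]
    - [36,-5,40,0,0,0,0]
    - [36,-5,40,0,0,0,0]
    - [36,-5,40,0,0,0,0]
    - [36,-5,36,0,0,0,0]
    - [36,0,0,0,0,0,0]

```text
time: 40.75
tool_pos: [683.9, 157.6, 282.0]
tcp_rot: [-179.9, 0.1, 86.9]
ft_force: [-0.7, 0.2, 0.0]
finger_gap: 35.8
```

```bash
python3 -c "
from h import *
print(tri((278.8,121.6),(220.9,146.8)))
print(spacers(snapshot('top')))"; python3 plan.py 36 676 168 205 88.5
```

```text
[673.99932136 166.30620137 224.48462026]
[(575, 278, np.float32(178.6), 97, 43)]
from [682.5 158.2 282.8] [-1.799e+02  1.000e-01  8.700e+01] dyaw 1.5110413114071264
[36.0, 5.0, -3.0, 39.0, -0.001, 0.001, -0.013], [36.0, 5.0, -3.0, 39.0, -0.001, 0.001, -0.013], 2
```

Call:
servo_tool:
  motion:
    - [36,5,-4,25,0,0,-0.026]
    - [36,4,-3,25,0,0,0]
    - [36,0,0,22,0,0,0]
    - [36,0,0,5,0,0,0]
    - [5,0,0,0,0,0,0]
    - [5,0,0,0,0,0,0]
    - [5,0,0,0,0,0,0]
    - [5,0,0,0,0,0,0]
  force: 40

```text
time: 41.6
tool_pos: [675.7, 167.0, 206.5]
tcp_rot: [179.9, 0.0, 87.7]
ft_force: [0.8, 0.1, -8.3]
finger_gap: 12.3
```

Call:
servo_tool:
  motion:
    - [5,0,-14.4,-2,0,0,0]
    - [5,0,-14.5,-1,0,0,0]
    - [5,0,-14.5,0.5,0,0,0]
    - [5,0,-14.4,1.7,0,0,0]
    - [5,0,-14.2,3,0,0,0]
    - [5,0,-13.9,4.2,0,0,0]
    - [5,0,-13.4,5.4,0,0,0]
    - [5,0,-12.9,6.6,0,0,0]

```text
time: 42.4
tool_pos: [572.0, 170.3, 195.9]
tcp_rot: [178.3, -0.1, 87.4]
ft_force: [6.2, -1.4, -5.9]
finger_gap: 12.6
```

Call:
servo_tool:
  motion:
    - [5,0,-12.7,8,0.02,0,0]
    - [5,0,-12,9,0,0,0]
    - [5,0,-11.3,10,0,0,0]
    - [5,0,-10.4,10.5,0,0,0]
    - [5,0,-9.5,11,0,0,0]
    - [5,0,-8.5,11.7,0,0,0]
    - [5,0,-7.5,12.4,0,0,0]

```text
time: 43.1
tool_pos: [507.6, 172.4, 137.0]
tcp_rot: [178.2, -0.2, 87.3]
ft_force: [-4.9, -4.4, 5.7]
finger_gap: 12.4
```

Call:
servo_tool:
  motion:
    - [5,0,-7,12,0.02,0,0]
    - [5,0,-6.1,12.4,0,0,0]
    - [5,0,-5.1,12.8,0,0,0]
    - [5,0,-4,13.2,0,0,0]
    - [5,0,-2.9,13.5,0,0,0]
    - [5,0,-1.7,13.7,0,0,0]

```text
time: 43.7
tool_pos: [481.5, 173.3, 60.9]
tcp_rot: [179.3, -0.1, 87.3]
ft_force: [-2.5, -2.8, 4.7]
finger_gap: 12.3
```

Call:
servo_tool:
  motion:
    - [5,0,0,7,0,0,0]

```text
time: 43.8
tool_pos: [480.9, 173.3, 52.7]
tcp_rot: [179.4, -0.1, 87.3]
ft_force: [-5.1, -2.3, 4.4]
finger_gap: 12.4
```

Call:
servo_tool:
  motion:
    - [5,0,0,4,0,0,0]

```text
time: 43.9
tool_pos: [480.6, 173.3, 48.0]
tcp_rot: [179.4, -0.1, 87.3]
ft_force: [-2.8, -1.2, 3.7]
finger_gap: 12.0
```

Call:
servo_tool:
  motion:
    - [5,0,0,4,0,0,0]

```text
time: 44.0
tool_pos: [480.5, 173.3, 43.7]
tcp_rot: [179.5, -0.1, 87.3]
ft_force: [-3.5, -2.7, 1.7]
finger_gap: 12.3
```

Call:
servo_tool:
  motion:
    - [5,0,0,3,0,0,0]

```text
time: 44.1
tool_pos: [480.6, 173.3, 42.2]
tcp_rot: [179.5, -0.1, 87.3]
ft_force: [-24.1, -6.6, 33.0]
finger_gap: 12.2
```

Call:
servo_tool:
  motion:
    - [5,0,0,3,0,0,0]

```text
time: 44.2
tool_pos: [480.6, 173.4, 41.9]
tcp_rot: [179.6, -0.1, 87.3]
ft_force: [-26.2, -8.8, 46.1]
finger_gap: 12.3
```

Call:
servo_tool:
  motion:
    - [5,0,0,3,0,0,0]

```text
time: 44.3
tool_pos: [480.6, 173.3, 42.0]
tcp_rot: [179.7, -0.0, 87.4]
ft_force: [-22.3, -8.2, 37.6]
finger_gap: 12.0
```

The frame hit its shut stop. I release it and go to the lock lever.

Call:
servo_tool:
  motion:
    - [36,0,0,0,0,0,0]
    - [36,0,0,0,0,0,0]
    - [36,0,0,-35,0,0,0]
    - [36,0,0,-45,0,0,0]
    - [0,0,0,-45,0,0,0]
    - [0,-39,-1,0,0,0,0]
    - [0,-39,-1,0,0,0,0]
    - [0,-39,-1,0,0,0,0]
    - [0,-39,-1,0,0,0,0]
    - [0,-30,-1,0,0,0,0]

```text
time: 45.3
tool_pos: [470.7, -12.5, 174.0]
tcp_rot: [179.0, -0.4, 87.7]
ft_force: [0.4, 0.2, 0.2]
finger_gap: 0.1
```

```bash
python3 v.py j 200 120 180 130; python3 plan.py 0 482 -23 84 87
```

```text
45.4 [470.7 -13.8 173.8] [179.   -0.3  87.5] [-0.6  0.6 -0.3] -0.19933981886446078
top [(np.float64(219.5), np.float64(212.3)), (np.float64(127.5), np.float64(158.0))]
side [(np.float64(267.0), np.float64(199.5)), (np.float64(235.8), np.float64(186.2)), (np.float64(225.7), np.float64(169.1))]
[] [(757, -180, np.float32(86.2), 103, 41), (-77, 1215, np.float32(79.2), 94, 41)]
from [470.7 -13.8 173.8] [179.   -0.3  87.5] dyaw -0.5397681474115217
[0.0, -5.0, 5.0, 45.0, 0.009, -0.003, 0.005], [0.0, -4.0, 5.0, 45.0, 0.009, -0.003, 0.005], 2
```

View pics/j.png

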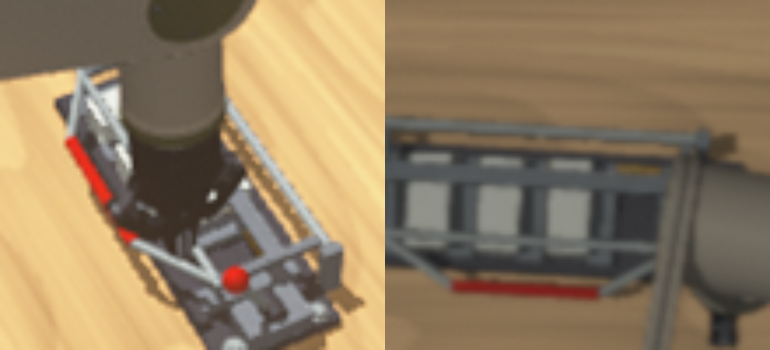

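The frame is shut: its handle is back at (219.5,212.3), as at the start. Now the lock.

Call:
servo_tool:
  motion:
    - [0,-5,5,40,0.016,0,0]
    - [0,-4,4,40,0,0,0]
    - [0,0,0,8,0,0,0]
    - [0,0,0,0,0,0,0]

```text
time: 45.8
tool_pos: [483.7, -22.4, 86.1]
tcp_rot: [179.5, -0.4, 87.3]
ft_force: [0.8, 0.1, 0.8]
finger_gap: 0.0
```

Call:
servo_tool:
  motion:
    - [0,0,10,0,0,0,0]

```text
time: 45.9
tool_pos: [493.4, -22.2, 86.7]
tcp_rot: [179.6, -0.4, 87.4]
ft_force: [0.0, 0.0, 0.8]
finger_gap: 0.0
```

Call:
servo_tool:
  motion:
    - [0,0,9,0,0,0,0]
    - [0,0,9,0,0,0,0]
    - [0,0,9,0,0,0,0]
    - [0,0,9,0,0,0,0]
    - [0,0,9,0,0,0,0]

```text
time: 46.4
tool_pos: [546.8, -23.6, 93.8]
tcp_rot: [179.0, -0.4, 87.5]
ft_force: [-1.3, 0.2, 0.8]
finger_gap: 0.0
```

Call:
servo_tool:
  motion:
    - [0,0,7,0,0,0,0]
    - [0,0,7,0,0,0,0]

```text
time: 46.6
tool_pos: [562.5, -24.3, 93.9]
tcp_rot: [179.1, -0.4, 87.5]
ft_force: [-1.0, -0.3, -0.3]
finger_gap: 0.2
```

Call:
servo_tool:
  motion:
    - [0,0,5,0,0,0,0]

```text
time: 46.7
tool_pos: [568.0, -24.6, 93.7]
tcp_rot: [179.1, -0.4, 87.5]
ft_force: [-1.5, -0.2, -0.6]
finger_gap: 0.3
```

Call:
servo_tool:
  motion:
    - [0,0,4,0,0,0,0]

```text
time: 46.8
tool_pos: [572.1, -24.8, 93.4]
tcp_rot: [179.1, -0.4, 87.5]
ft_force: [-0.3, 0.4, -0.9]
finger_gap: 0.2
```

Call:
servo_tool:
  motion:
    - [0,0,4,0,0,0,0]

```text
time: 46.9
tool_pos: [575.4, -24.9, 93.0]
tcp_rot: [179.3, -0.4, 87.5]
ft_force: [-16.3, 0.2, 7.0]
finger_gap: -0.2
```

Call:
servo_tool:
  motion:
    - [0,0,3,0,0,0,0]

```text
time: 47.0
tool_pos: [575.8, -25.0, 92.6]
tcp_rot: [179.7, -0.4, 87.5]
ft_force: [-22.4, 1.1, 18.2]
finger_gap: 0.0
```

```bash
python3 v.py k 230 130 200 130
```

```text
47.1 [575.5 -25.   92.7] [179.7  -0.4  87.5] [-18.5   1.3  12.7] -0.04067669181256916
top [(np.float64(220.0), np.float64(212.3)), (np.float64(127.5), np.float64(158.0))]
side [(np.float64(289.0), np.float64(191.0)), (np.float64(228.4), np.float64(173.8))]
[] [(757, -180, np.float32(86.2), 103, 41)]
```

View pics/k.png

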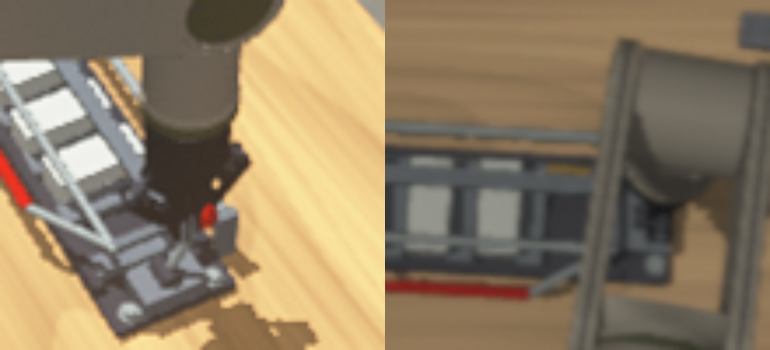

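The lever is at its hinge-side stop. One more firm push, then back off and check.

Call:
servo_tool:
  motion:
    - [0,0,4,0,0,0,0]
    - [0,0,-15,0,0,0,0]
    - [0,0,-15,0,0,0,0]
    - [0,0,0,-45,0,0,0]
    - [0,0,0,-45,0,0,0]
    - [0,0,-46,-15,0,0,0]
    - [0,-20,-46,0,0,0,0]
    - [0,-30,-30,0,0,0,0]
    - [0,-46,0,0,0,0,0]
    - [0,-46,0,0,0,0,0]

```text
time: 48.1
tool_pos: [413.6, -160.1, 201.8]
tcp_rot: [-179.8, -0.3, 88.0]
ft_force: [2.2, -0.3, 0.5]
finger_gap: 0.5
```

Call:
servo_tool:
  motion:
    - [0,-46,0,0,0,0,0]
    - [0,-46,0,0,0,0,0]
    - [0,-46,0,0,0,0,0]
    - [0,0,0,0,0,0,0]

```text
time: 48.5
tool_pos: [407.3, -308.9, 203.3]
tcp_rot: [179.8, -0.0, 87.8]
ft_force: [0.8, 0.8, 0.6]
finger_gap: 0.0
```

```bash
python3 v.py l 210 120 165 140; cd pics; python3 -c "
import sys;sys.path.insert(0,'..')
from h import *
cv2.imwrite('m.png',np.hstack([snapshot('top')[:,:400],snapshot('side')[:,110:]]))"
```

```text
48.6 [ 407.9 -304.9  203.2] [179.9  -0.2  87.9] [-0.1  0.2  0.2] -0.1350086734520228
top [(np.float64(219.5), np.float64(212.3)), (np.float64(276.0), np.float64(177.0)), (np.float64(127.5), np.float64(158.0))]
side [(np.float64(225.6), np.float64(168.9)), (np.float64(229.0), np.float64(88.0))]
[] [(88, 28, np.float32(89.1), 122, 37), (758, -181, np.float32(84.4), 102, 41), (48, 381, np.float32(137.6), 82, 44)]
```

View pics/l.png

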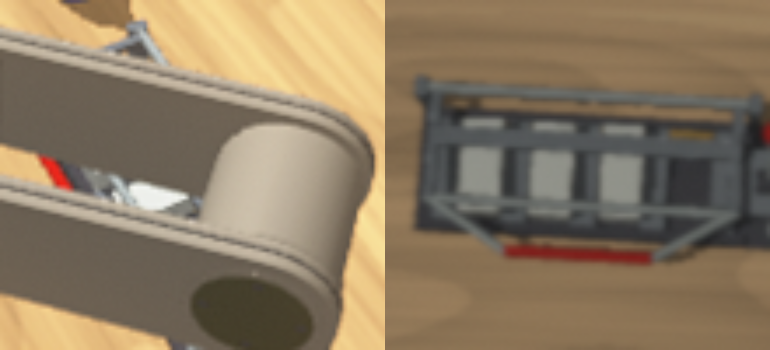

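View pics/m.png

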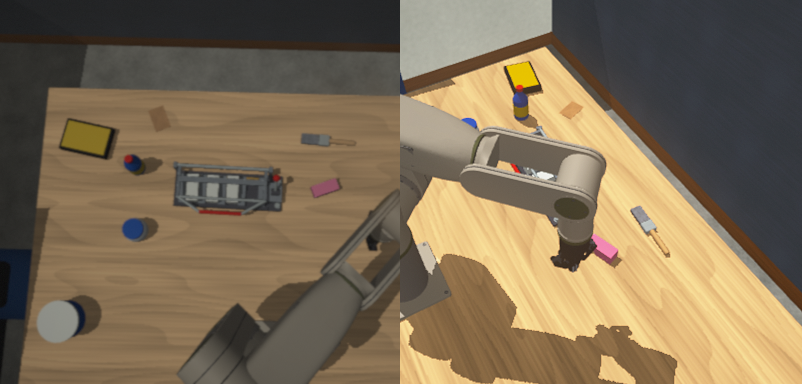

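Top view: the frame is shut over three flat spacers and the lock ball is at (276,177), slightly past where it started. The bystanders have not moved, and no white spacer is left in view on the bench.

```bash
python3 -c "
from bench import *
print(hand_in(), sense()['time'])"
```

```text
the job is handed in; nothing more can be done
the job is handed in; nothing more can be done
```

The drill jig is loaded and locked, and the job was handed in at about 49 s of the 210 s allowed.

**What I did**
- **Lock and frame:** I pulled the lock lever back to its stop, then swung the frame open to about 1.76 rad. The first push on the lever slid off halfway, so I pushed again lower on the stem.
- **Spacers:** I found three white spacers and felt each for its step. One was pressed at both ends. The other two were pressed at one end only, which was solid, so I took the step to be at the far end. They went into pockets 1, 2 and 3 with the step over the brass ledge; two of them had to be turned.
- **Closing:** I swung the frame down to its stop, then pushed the lock lever over to its stop.

**Last checks**
- **Seating:** each spacer bottomed out at about the expected height and looked flat. The frame then shut over all three, its handle back at the starting pixel.
- **Lock:** the lever's ball ended slightly past where it started, on the locked side. The arm blocked the side view, so only the top camera confirms this.
- **Rest of the bench:** the oil bottle, brush, screw jar and pink decoy looked unmoved, and no white spacer was left on the bench in view. In the final pictures the arm covered part of the bench.

No check failed. The measured lever swing was 68 mm instead of about 77 mm, probably because I tracked the ball's centre and not the tip. The stop forces at both ends support full travel.

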